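Load the drying tray and slide it into the drying bay

TASK

Load the steel drying tray with the washed glassware: set every small closed glass dish flat on the floor of the tray's dish area, and tip the rubber stoppers off the scoop plate into the tray's deep well, then put the empty plate back down flat on the bench clear of the tray and the bay. When everything is loaded, slide the tray into the slots of the drying bay until it is fully home against the back stop, and then press the bay's start button all the way down and let it go. Leave the other things on the bench where they are.

Things in the scene. Friction and masses are not known exactly. Their poses are not given: they have to be found in the camera images.
- tray: Loose flat steel tray, 0.45 kg. Base 220 mm (x) by 200 mm (y), 5 mm thick; origin at the centre of its underside, z up. +x end goes into the bay first, handle at the -x end. The base edges at +-y stand 10 mm outside the walls as flanges that run in the bay's slots. Dish area on the +y side, deep stopper well on the -y side.
- tray_handle (a point): Top middle of the tray's black handle, at tray (-158, 0, 47) mm: an upright bar across the end, 80 mm long along tray y, 10 mm thick along x, from z 5 to 47 mm, with a 43 mm gap between bar and tray base. Held from above, fingers closing along tray x. Low struts at tray y +-35 mm join it to the tray.
- well (a point): Centre of the floor of the tray's stopper well, at tray (0, -53.5, 5) mm; axes as the tray's. Inside: tray x -107 to 107, y -87 to -20 mm; 3 mm walls, outer ones up to z 40 mm, the one towards the dish area up to z 35 mm.
- dish_area (a point): Centre of the floor of the tray's dish area, at tray (0, 35, 5) mm; axes as the tray's. Inside: tray x -107 to 107, y -17 to 87 mm; outer walls up to z 19 mm. Room for four dishes two by two (say 96 mm apart along x, 54 mm along y).
- bay: Drying bay, fixed to the bench: two C-channels (x -110 to 110 mm) and a white housing 65 mm high as back stop. Origin on the bench, mid-channels; +x points inwards, mouth at -x, z up. Fully home: tray origin at this origin, axes parallel, tray end on the stop, handle outside. No floor: the tray slides on the bench. Control pod outside the +y channel.
- start_top (a point): Middle of the top of the grey start button, 28 mm across, on the bay's control pod, which stands outside the +y channel; pressed straight down, fully down is 6 mm and takes 5 N; it springs back.
- start (a joint): Start button travel, m: 0 is up, 0.006 is fully down.
- plate: Aluminium scoop plate, lying on the bench, 0.14 kg, with the stoppers on it. Pan 100 mm (x) by 84 mm (y), 4 mm thick; origin at the centre of its underside, z up. Walls 20 mm high along both sides and 26 mm high at the back (-x); the +x edge is an open lip without a wall. The handle stands out at -x.
- plate_handle (a point): Top middle of the plate's black handle, at plate (-95, 0, 43) mm: an upright fin 10 mm thick along plate y, from x -124.5 to -49.5 mm and from z 13 to 43 mm; pinched from above or at a slant, fingers closing along plate y.
- plate_lip (a point): Middle of the plate's open lip, at plate (50, 0, 4) mm. Stoppers slide off here when the lip is tipped down by about 60 degrees.
- dish0: Closed glass dish with a white lid rim, 50 mm across, 20 mm high, 50 g, standing loose on the bench; origin at the centre of its underside, z up. Three or four of the four dishes are present.
- stopper0_center (a point): Centre of a black rubber stopper, a cylinder 22 mm across and 24 mm high (the point's z is its axis), 15 g, standing on the scoop plate's pan at the start. Two to four of the four are present.
- dish1: Another such dish, or absent.
- stopper1_center (a point): Another such stopper, or absent.
- dish2: Another such dish, or absent.
- stopper2_center (a point): Another such stopper, or absent.
- dish3: Another such dish, or absent.
- stopper3_center (a point): Another such stopper, or absent.
- flask: White-capped jar, 72 mm across, 130 mm high; leave it alone.
- amber: Amber bottle, 60 mm across, 120 mm high; leave it alone.
- bigdish: A larger glass dish, 90 mm across, 16 mm high, not part of the load; leave it alone.
- beaker: Glass beaker, 70 mm across, 85 mm high; leave it alone.
- marker: Marker pen, 100 mm long; leave it alone.
- bay_mouth (a point): Middle of the bay's mouth, at bay (-110, 0, 0) mm. Channels are 205 mm apart inside (2.5 mm play each side of the tray), 24 mm high, lips at z 12 to 16 mm reach 6 mm inward over the tray's flanges. Guides in front of the mouth flare out by about 20 mm a side, to bay x -152 mm.
Things that resemble listed ones, but are neither listed nor needed, are in the scene too. What is shaped like the dish3 but orange or purple is not meant.

How it is judged:
By the outcome, as a careful person would: the job done as asked, in the order asked, and still so for the second after the job is handed in, with the robot touching nothing.
Of dish0, dish1, dish2, dish3 only 3 to 4 are there at a start; the rules pass over those that are not, and their reading is None.
Of stopper0, stopper1, stopper2, stopper3 only 2 to 4 are there at a start; the rules pass over those that are not, and their reading is None.
At some moment in a run one of dish0, dish1, dish2, dish3, tray may be knocked a few centimetres aside while the robot is not near it.
It also fails if it takes over 210 s, if anything falls off the work surface, if the arm or the gripper's body presses on something with over 40 N, if the wrist force passes 120 N, or if a joint passes its speed limit or range.

ROBOT

A 6-joint arm with a two-finger parallel gripper is mounted at the origin on the work surface. World frame = base frame: x ahead of the robot, y to its left, z up, the work surface at z = 0. Lengths are in m, angles in rad, forces in N, time in s.
With the tool pointing down it reaches from about 0.275 to 0.825 m from the base axis. Payload 4.9 kg.
Tool frame: the origin (TCP) lies on the mounting face of the last link; the fingertips stand 173 mm ahead of it and the grasp point (between the pads) lies 155 mm ahead of it; z points along the fingers, y is the direction in which the jaws open and shut (so a half turn about z gives the same grasp; the last joint's range is limited). The gripper opens to 85 mm and grips with 20 to 120 N. Pads are 22 mm wide; open, the fingers measure 114 mm over their backs; the gripper's body (76 mm by 85 mm) begins 54 mm behind the grasp point. The pads swing forward as they close: fully open they stand 13 mm farther back than shut.
Start: joints at [-1.338, 0.326, -0.193, 1.052, 0, 1.437], TCP at [0.197, -0.513, 0.405] pointing down, gripper open.
Joint ranges: [-2.65, 2.65], [-0.97, 1.79], [-1.3, 1.35], [-1.93, 2.1], [-1.47, 1.37], [-3.14, 3.14]. Speed limits (rad/s): [2.57, 2.57, 3.14, 3.14, 3.14, 3.14].

INTERFACE

Orientations are given as a 3x3 rotation matrix whose columns are the frame's x, y, z axes.
In Python, from cell import arm, cams, order gives the robot as it stands.
- The arm moves only by the shell command python3 -m jog 'ROWS'. ROWS is JSON, one flat list of numbers, 7 for each row, row after row: the shift along the tool's x, y, z in mm, then the turn, a rotation vector about the tool's x, y, z in rad, then the closure in counts, from 0 (fully open) to 255 (shut). In form: [tx, ty, tz, ax, ay, az, grip, tx, ty, tz, ax, ay, az, grip, ...]. A call has 1 to 12 rows; each row shifts and turns the commanded pose from where the row before left it, along the tool's axes as they then stand; what a row does not reach is not made up. A row lasts 1/12 s, in which the tool goes at most 41.7 mm and 7.16 degrees, less where a joint would pass 70% of its speed; a pose out of reach is approached as far as the arm can. A call with a gripper value outside its range is refused whole. The fingers move at their own pace and stop on an object; the grip force is fixed at half the most. Time passes only in rows, so rows that do not move let the fingers close. It gives the time, the measured TCP pose, the force and the opening at its end, in the units of the state.
- arm.observe(): the state, without advancing time (a new reading comes with each control period).
- cams.get_image(name): name is "scene" or "side" or "wrist"; returns a dict with "pixels" (480x640x3 uint8, red, green, blue), "fx", "fy", "cx", "cy" (pixels), "R" (3x3) and "t" (3): a world point X has camera coordinates R X + t. Camera axes: x right, y down, z forward; pixel columns grow to the right and rows downward; lengths in m; the calibration is good to about 2 mm. The wrist camera is an equidistant fisheye: a pixel r from the principal point sees the ray r / f radians off the axis. A picture is of the moment at which its call begins. There is no depth.
- order.hand_in(): hands the job in, once; it reports no verdict.
The state is a dict: "clock": time; "q": joint angles; "qd": joint speeds; "joint_efforts": joint torques, N m; "ee_pos": TCP position; "eef_rot": TCP orientation; "ft_force": force on the tool from outside, world axes, zero at the start; "wrist_torque": the same for the moment, N m; "finger_gap": opening from 0.0 (shut) to 1.0 (fully open).
Only numpy, scipy, OpenCV 4.12 (cv2) and the standard library are available. Lean on these libraries where they do the work, as an engineer would, in place of code of your own. Each camera call takes 0.05 s, during which the arm holds its last target. There are 200 camera calls.

## Working session

There is one attempt and no reset: what is moved stays moved. The work goes in short steps, Python scripts to look and compute and a shell command to move; the robot and the scene stay as the last step left them, time stands still between calls to the robot, and variables do not carry over. Pictures are saved under pics/ and viewed, about 12 in all and at most 16, crops included, and the job is handed in when it is done.

```bash
ls; mkdir -p pics; python3 - <<'E'
from cell import arm,cams
import cv2,numpy as np
for n in ("scene","side","wrist"):
    i=cams.get_image(n); cv2.imwrite(f"pics/{n}0.png",i["pixels"][:,:,::-1])
    R=np.array(i["R"]);print(n,i["fx"],i["cx"],i["cy"],(-R.T@np.array(i["t"])).round(3),R.round(3).tolist())
print(arm.observe())
E
```

```text
pics
scene 558.0192427181955 320.826399600589 238.38295201136933 [1.185 0.184 1.054] [[-0.311, 0.95, -0.014], [0.781, 0.247, -0.574], [-0.542, -0.19, -0.819]]
side 442.81609097690983 314.9323925760057 239.04299143471098 [0.412 0.674 1.   ] [[-0.98, -0.197, 0.008], [-0.162, 0.781, -0.603], [0.112, -0.593, -0.798]]
wrist 371.64829954431775 323.2366482332021 236.0693844149507 [ 0.258 -0.49   0.375] [[0.359, -0.934, -0.002], [-0.901, -0.347, 0.259], [-0.243, -0.091, -0.966]]
{'clock': 0.15, 'q': array([-1.33818525e+00,  3.26769836e-01, -1.93333926e-01,  1.05201672e+00,
        9.46054124e-06,  1.43660649e+00]), 'qd': array([-0.00019633, -0.00087404,  0.00325419, -0.00028566, -0.00073149,
        0.00115604]), 'joint_efforts': array([ 1.25813458e-03, -4.43707681e+01,  2.62663078e+01,  1.04593579e-02,
        1.91465796e-05,  1.02525416e-05]), 'ee_pos': array([ 0.19721531, -0.51320111,  0.40409133]), 'eef_rot': array([[ 9.33479441e-01,  3.58630793e-01, -2.96036733e-04],
       [ 3.58630867e-01, -9.33478567e-01,  1.29067137e-03],
       [ 1.86530551e-04, -1.31098310e-03, -9.99999123e-01]]), 'ft_force': array([ 0.12926854,  0.03408871, -0.048483  ]), 'wrist_torque': array([ 0.06077316,  0.02238528, -0.06185795]), 'finger_gap': 1.0011106692008107}
```

View pics/scene0.png

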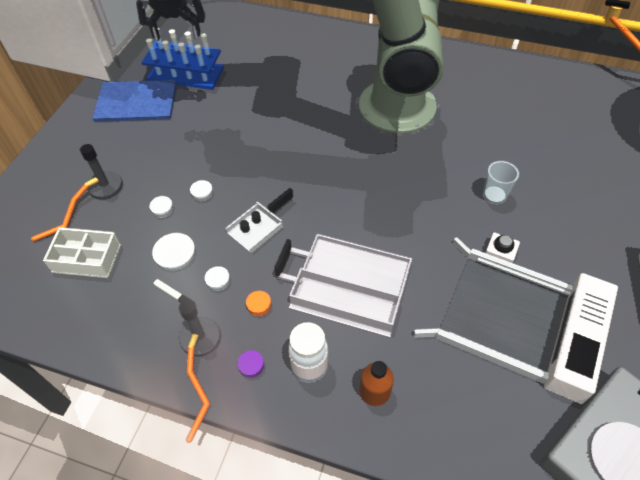

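View pics/side0.png

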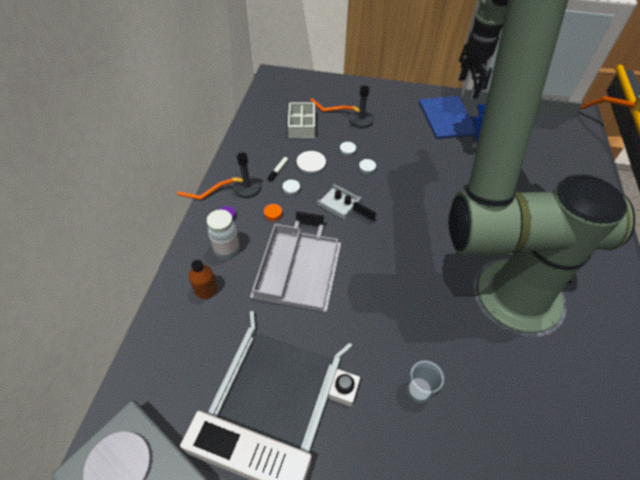

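Scene view shows three white-rimmed dishes at (161,207), (201,190), (217,279); a larger dish at (173,250); orange and purple decoys; the plate at (255,227) with two stoppers; the tray at (350,283); the bay at (515,315); and the button at (504,243). The side view agrees. Next I measure them.

```bash
cat > h.py <<'E'
from cell import arm,cams
import cv2,numpy as np
np.set_printoptions(precision=4,suppress=True)
def get(n): 
    i=cams.get_image(n); i["R"]=np.array(i["R"]);i["t"]=np.array(i["t"]); i["n"]=n; return i
def cast(i,u,v,z):
    x=(u-i["cx"])/i["fx"];y=(v-i["cy"])/i["fy"]
    if i["n"]=="wrist":
        r=np.hypot(x,y); s=np.tan(r)/r if r>1e-9 else 1; x,y=x*s,y*s
    d=i["R"].T@np.array([x,y,1.]); c=-i["R"].T@i["t"]
    return c+d*(z-c[2])/d[2]
def proj(i,X):
    p=i["R"]@np.array(X)+i["t"]
    x,y=p[:2]/p[2]
    if i["n"]=="wrist":
        r=np.hypot(x,y); s=np.arctan2(np.hypot(*p[:2]),p[2])/r; x,y=x*s,y*s
    return np.array([x*i["fx"]+i["cx"],y*i["fy"]+i["cy"]])
def blobs(i,mask,z,amin=30,amax=1e9):
    cs,_=cv2.findContours(mask.astype(np.uint8)*255,cv2.RETR_EXTERNAL,cv2.CHAIN_APPROX_NONE)
    out=[]
    for c in cs:
        a=cv2.contourArea(c)
        if amin<a<amax:
            P=np.array([cast(i,*p[0],z)[:2] for p in c]).astype(np.float32)
            (cx,cy),r=cv2.minEnclosingCircle(P)
            m=c.reshape(-1,2).mean(0); out.append((m,P.mean(0),r,a,c,P))
    return out
def white(i,t=165,s=45):
    p=i["pixels"].astype(int); return (p.min(2)>t)&(p.max(2)-p.min(2)<s)
def dark(i,t=45): return i["pixels"].max(2)<t
E
python3 - <<'E'
from h import *
for n in("scene","side"):
    i=get(n)
    print(n,"white")
    for m,P,r,a,c,Q in blobs(i,white(i),0.02,40,6000): print(m.round(0),P,"r",round(r,4),a)
    print("dark")
    for m,P,r,a,c,Q in blobs(i,dark(i,30),0.043,20,3000):
        rect=cv2.minAreaRect(Q); print(m.round(0),P,"rect",np.array(rect[0]),np.array(rect[1]),round(rect[2],1),a)
s=get("scene")["pixels"][:,:,::-1]
a=cv2.resize(s[170:350,130:430],None,fx=2.6,fy=2.6,interpolation=cv2.INTER_CUBIC)
cv2.imwrite("pics/c1.png",a)
b=cv2.resize(s[220:410,400:640],None,fx=3,fy=3,interpolation=cv2.INTER_CUBIC)
cv2.imwrite("pics/c2.png",b)
E
```

```text
scene white
[ 38. 467.] [ 1.1207 -0.3796] r 0.0447 1084.0
[  9. 456.] [ 1.1207 -0.4405] r 0.0423 742.5
[ 51. 444.] [ 1.0798 -0.3804] r 0.0347 303.5
[ 15. 432.] [ 1.0812 -0.4552] r 0.0386 290.5
[605. 439.] [0.762  0.5673] r 0.1206 5716.5
[479. 349.] [0.659 0.325] r 0.1284 746.5
[307. 350.] [0.765  0.0027] r 0.0597 1498.0
[340. 320.] [0.6828 0.0447] r 0.1086 411.0
[167. 288.] [ 0.7243 -0.3292] r 0.0356 173.5
[586. 333.] [0.5561 0.5252] r 0.1352 4515.0
[216. 277.] [ 0.6649 -0.2398] r 0.028 398.0
[506. 240.] [0.3805 0.3416] r 0.0111 51.5
[516. 269.] [0.4499 0.3723] r 0.1286 716.0
[503. 247.] [0.4017 0.3374] r 0.0401 243.5
[173. 250.] [ 0.6305 -0.3618] r 0.0487 1127.0
[ 79. 247.] [ 0.687  -0.5687] r 0.0802 2002.5
[254. 227.] [ 0.5177 -0.2126] r 0.0609 814.0
[253. 214.] [ 0.481  -0.2283] r 0.0639 83.5
[160. 205.] [ 0.5226 -0.4494] r 0.0291 307.0
[495. 194.] [0.2517 0.2992] r 0.0238 214.5
[201. 188.] [ 0.4479 -0.3794] r 0.0291 288.5
[502. 170.] [0.1718 0.3063] r 0.0371 51.5
dark
[ 89. 155.] [ 0.4493 -0.679 ] rect [ 0.4505 -0.6787] [0.0239 0.0254] 44.4 48.0
[406.  85.] [-0.0424  0.0117] rect
[... 1145 characters left out ...]
[ 0.429  -0.1626] rect [ 0.4299 -0.1636] [0.0243 0.0736] 64.8 106.0
[458. 221.] [ 0.1657 -0.1816] rect [ 0.1674 -0.179 ] [0.048  0.1985] 2.3 479.5
[242. 159.] [ 0.8319 -0.2979] rect [ 0.8297 -0.2958] [0.0235 0.0555] 23.7 62.5
[629. 139.] [-0.3877 -0.6591] rect [-0.3924 -0.6505] [0.0502 0.3802] 0.0 636.0
[364.  91.] [ 0.5041 -0.7325] rect [ 0.5041 -0.7284] [0.0218 0.062 ] 7.3 47.0
[614.  92.] [-0.3912 -0.9216] rect [-0.3866 -0.9275] [0.0428 0.0685] 10.4 38.0
[477.  66.] [ 0.0989 -0.9942] rect [ 0.1072 -0.9962] [0.4283 0.1175] 81.2 785.0
[486.  29.] [ 0.0532 -1.2844] rect [ 0.0561 -1.2819] [0.1202 0.1123] 78.6 243.0
[500.   2.] [-0.0177 -1.5468] rect [-0.0208 -1.5408] [0.0676 0.0481] 12.4 51.0
```

View pics/c1.png

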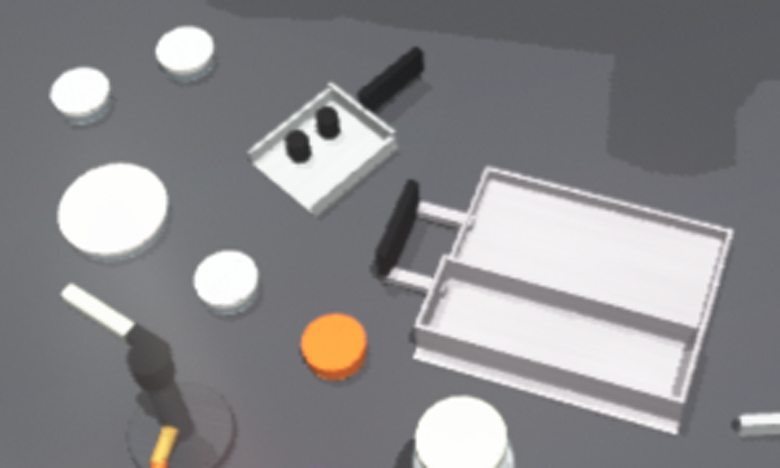

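View pics/c2.png

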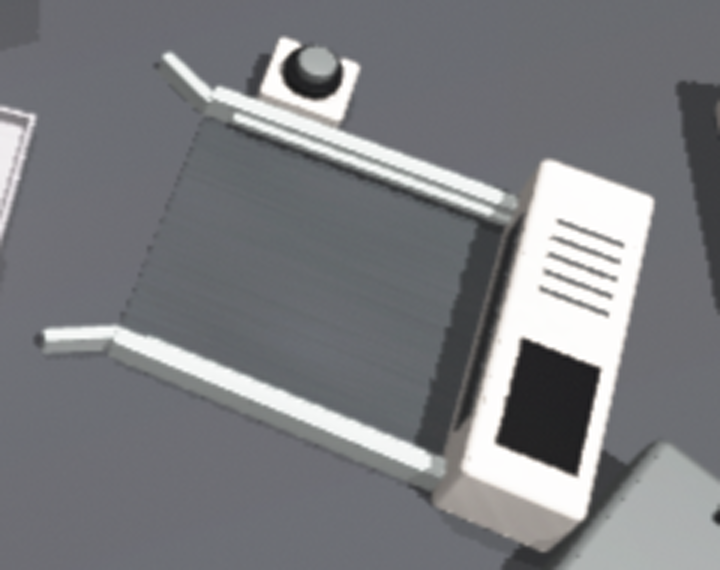

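```bash
python3 - <<'E'
from h import *
i=get("scene");j=get("side")
def c1(x,y,z): return cast(i,130+x/2.6,170+y/2.6,z)[:2]
def c2(x,y,z): return cast(i,400+x/3,220+y/3,z)[:2]
print("tray corners (-110,90),(110,90),(-110,-100),(110,-100)")
a,b,c,d=c1(490,168,.019),c1(732,233,.019),c1(415,358,.003),c1(680,432,.003)
for p,q in((a,b),(c,d)): print(p,q,np.linalg.norm(q-p),np.degrees(np.arctan2(*(q-p)[::-1])))
def fit(L,W):
    L=np.array(L,float);W=np.array(W);Lc=L.mean(0);Wc=W.mean(0);H=(L-Lc).T@(W-Wc);U,_,V=np.linalg.svd(H);D=np.diag([1,np.sign(np.linalg.det(V.T@U.T))]);R=V.T@D@U.T
    t=Wc-R@Lc;print("pose",t,np.degrees(np.arctan2(R[1,0],R[0,0])),"res",((L@R.T+t)-W)*1000)
    return R,t
R,t=fit([[-.11,.09],[.11,.09],[-.11,-.1],[.11,-.1]],[a,b,c,d])
print("handle",R@[-.158,0]+t, "from img", c1(400,218,.047))
print("plate"); a,b,c,d=c1(332,84,.028),c1(397,143,.028),c1(250,155,.022),c1(318,212,.005)
R,t=fit([[-.05,.042],[-.05,-.042],[.05,.042],[.05,-.042]],[b,a,d,c])
print("handle",R@[-.095,0]+t,"ends",c1(419,52,.043),c1(368,100,.043))
for x,y in((298,146),(328,123)): print("stopper plate xy",R.T@(c1(x,y,.016)-t))
print("bay"); 
for p in [(215,88,.024),(515,205,.024),(118,328,.024),(440,462,.024),(548,160,.065),(653,198,.065),(588,520,.065),(318,62,.04),(318,62,.06)]: print(p,c2(*p))
# button triangulate
def ray(i,u,v): 
    x=np.array([(u-i["cx"])/i["fx"],(v-i["cy"])/i["fy"],1]);d=i["R"].T@x;return -i["R"].T@i["t"],d/np.linalg.norm(d)
o1,d1=ray(i,506,240.3);o2,d2=ray(j,346,381)
k=np.linalg.lstsq(np.stack([d1,-d2],1),o2-o1,rcond=None)[0];print("button",o1+k[0]*d1,o2+k[1]*d2)
cv2.imwrite("pics/c3.png",cv2.resize(j["pixels"][310:480,170:400,::-1],None,fx=3,fy=3,interpolation=cv2.INTER_CUBIC))
E
```

```text
tray corners (-110,90),(110,90),(-110,-100),(110,-100)
[ 0.4918 -0.0642] [0.4941 0.1522] 0.2164386326001463 89.39452565752481
[ 0.6798 -0.0667] [0.6778 0.1543] 0.2210500123679032 90.50914132206587
pose [0.5809 0.0439] 89.94582229716377 res [[-1.025  -1.811 ]
 [-3.1041  1.7624]
 [ 0.9784  0.545 ]
 [ 3.1507 -0.4964]]
handle [ 0.5807 -0.1141] from img [ 0.5816 -0.1129]
plate
pose [ 0.5164 -0.2104] -26.806703895215566 res [[-6.1516 -1.8421]
 [ 0.5163  2.6016]
 [ 7.7829  0.1515]
 [-2.1476 -0.911 ]]
handle [ 0.4317 -0.1675] ends [ 0.4048 -0.1603] [ 0.4703 -0.1846]
stopper plate xy [ 0.0131 -0.0213]
stopper plate xy [-0.0225 -0.0215]
bay
(215, 88, 0.024) [0.4308 0.2728]
(515, 205, 0.024) [0.4661 0.4888]
(118, 328, 0.024) [0.6441 0.2429]
(440, 462, 0.024) [0.6742 0.4563]
(548, 160, 0.065) [0.4514 0.4957]
(653, 198, 0.065) [0.461  0.5644]
(588, 520, 0.065) [0.7046 0.5327]
(318, 62, 0.04) [0.3969 0.3394]
(318, 62, 0.06) [0.4124 0.3363]
button [0.4059 0.3373 0.0528] [0.4037 0.334  0.054 ]
```

View pics/c3.png

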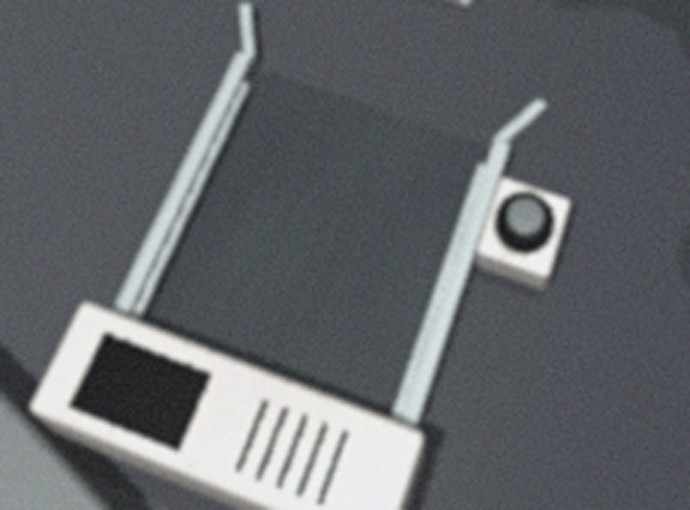

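```bash
python3 -m jog '[0,0,0,0,0,0.122,0, 0,0,0,0,0,0.122,0, 0,0,0,0,0,0.123,0, 31,-17,15,0,0,0,0, 31,-17,15,0,0,0,0, 31,-17,15,0,0,0,0, 31,-17,15,0,0,0,0, 31,-17,15,0,0,0,0, 31,-17,15,0,0,0,0, 31,-17,15,0,0,0,0, 31,-17,15,0,0,0,0]'
python3 - <<'E'
from h import *
i=get("wrist");cv2.imwrite("pics/w1.png",i["pixels"][:,:,::-1])
o=arm.observe();print(o["ee_pos"],o["eef_rot"],o["q"])
for p in((.4465,-.379,.02),(.521,-.449,.02),(.664,-.24,.02),(.4317,-.1675,.043)): print(proj(i,p))
for m,P,r,a,c,Q in blobs(i,white(i),0.02,200,60000): print(m.round(0),P,cv2.minEnclosingCircle(Q),a)
E
```

```text
clock: 1.32
ee_pos: [0.4467, -0.3764, 0.2841]
eef_rot: [[1.0, -0.0, 0.0], [-0.0, -1.0, -0.0], [0.0, 0.0, -1.0]]
ft_force: [-0.1, -0.6, -0.1]
finger_gap: 0.998
[ 0.4505 -0.3728  0.2812] [[ 1.      0.0058  0.0022]
 [ 0.0058 -1.      0.0049]
 [ 0.0023 -0.0048 -1.    ]] [-0.8186  0.4967 -0.2679  0.8082  0.0049  2.3172]
[326.3205 238.9636]
[435.27  127.038]
[134.0575 -51.2228]
[ 45.6458 265.5049]
[330. 237.] [ 0.4473 -0.3816] ((0.44678157567977905, -0.3815866708755493), 0.026197725906968117) 4595.5
[ 80. 216.] [ 0.4647 -0.1926] ((0.4651312232017517, -0.190045565366745), 0.043438952416181564) 260.0
[439. 127.] [ 0.5216 -0.452 ] ((0.5214466452598572, -0.45212313532829285), 0.026330888271331787) 4638.0
[115. 149.] [ 0.5119 -0.2285] ((0.5099539756774902, -0.22339586913585663), 0.06011718139052391) 9359.5
[ 61. 130.] [ 0.5307 -0.1796] ((0.5297536849975586, -0.17927151918411255), 0.048599958419799805) 224.5
[305.  11.] [ 0.596  -0.3652] ((0.6048193573951721, -0.3651024401187897), 0.0399310328066349) 2894.5
```

View pics/w1.png

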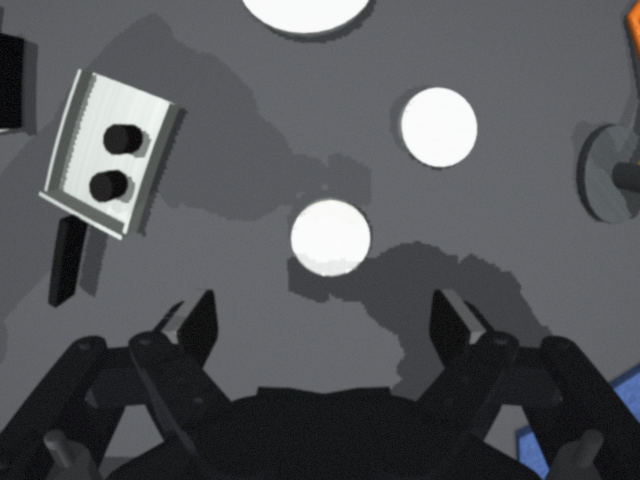

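The wrist view shows dish B under the tool at (330,237), dish A at (439,127), and the plate with two stoppers at left. Both dishes match the expected positions.

```bash
python3 -m jog '[1,1,36,0,0,0,0, 1,1,36,0,0,0,0, 0,1,25,0,0,0,0, 0,0,14,0,0,0,0, 0,0,0,0,0,0,0, 0,0,0,0,0,0,255, 0,0,0,0,0,0,255, 0,0,0,0,0,0,255, 0,0,0,0,0,0,255, 0,0,0,0,0,0,255,0,0,0,0,0,0,255]'
```

```text
clock: 2.28
ee_pos: [0.448, -0.3814, 0.1759]
eef_rot: [[1.0, -0.0, 0.003], [-0.0, -1.0, -0.003], [0.003, 0.003, -1.0]]
ft_force: [-0.2, 0.3, 6.7]
finger_gap: 0.561
```

```bash
python3 -m jog '[0,0,-35,0,0,0,255, 0,0,-35,0,0,0,255, 0,0,-35,0,0,0,255, 7,-40,0,0,0,0,255, 7,-40,0,0,0,0,255, 7,-40,0,0,0,0,255, 7,-40,0,0,0,0,255, 7,-40,0,0,0,0,255, 7,-40,0,0,0,0,255, 7,-40,0,0,0,0,255, 7,-40,0,0,0,0,255, 7,-40,0,0,0,0,255]'; python3 -m jog '[5,-31,0,0,0,0,255, 5,-31,0,0,0,0,255, 5,-31,0,0,0,0,255, 5,-31,0,0,0,0,255, 0,0,0,0,0,0,255, 0,0,0,0,0,0,255, 0,0,0,0,0,0,255]'
python3 - <<'E'
from h import *
i=get("wrist");cv2.imwrite("pics/w2.png",i["pixels"][:,:,::-1])
print(arm.observe()["ee_pos"])
def T(x,y,z): return (.581-y,.044+x,z)
for x,y,z in((.11,.09,.019),(-.11,.09,.019),(-.11,-.02,.035),(.11,-.02,.035)): print(x,y,proj(i,T(x,y,z)))
E
```

```text
clock: 3.28
ee_pos: [0.5105, -0.0186, 0.2798]
eef_rot: [[1.0, -0.0, 0.002], [-0.0, -1.0, -0.0], [0.002, 0.0, -1.0]]
ft_force: [0.6, 0.2, 0.2]
finger_gap: 0.557
clock: 3.87
ee_pos: [0.5307, 0.0856, 0.2789]
eef_rot: [[1.0, 0.021, -0.0], [0.021, -1.0, 0.011], [-0.0, -0.011, -1.0]]
ft_force: [0.1, 0.4, -0.7]
finger_gap: 0.56
[0.5307 0.0853 0.2788]
0.11 0.09 [227.3905 292.8617]
-0.11 0.09 [526.6122 295.1656]
-0.11 -0.02 [560.055  148.4524]
0.11 -0.02 [213.6962 129.8537]
```

View pics/w2.png

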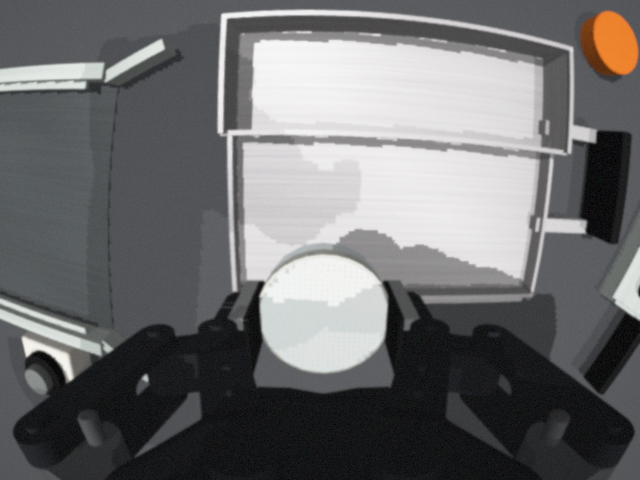

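The tray is where predicted within a few pixels: divider at row ~140, dish area rows 140–295, handle at (607,185). I finish the transfer and place the dish.

```bash
python3 -m jog '[0,-8,0,-0.011,0,0.021,255, 0,-8,0,0,0,0,255, 0,0,25,0,0,0,255, 0,0,25,0,0,0,255, 0,0,25,0,0,0,255, 0,0,23,0,0,0,255, 0,0,0,0,0,0,255, 0,0,0,0,0,0,255]'; python3 -m jog '[0,0,0,0,0,0,65, 0,0,0,0,0,0,65, 0,0,0,0,0,0,65, 0,0,0,0,0,0,65, 0,0,-25,0,0,0,65, 0,0,-35,0,0,0,65, 0,0,-35,0,0,0,65, 0,0,0,0,0,0,0]'
python3 - <<'E'
from h import *
for n in("scene","side"):
    i=get(n)
    for m,P,r,a,c,Q in blobs(i,white(i),0.02,80,1200): 
        if r<.033: print(n,m.round(0),P,r)
E
```

```text
clock: 4.58
ee_pos: [0.5302, 0.0866, 0.18]
eef_rot: [[1.0, 0.022, -0.003], [0.022, -1.0, 0.013], [-0.003, -0.013, -1.0]]
ft_force: [-0.1, 0.5, -0.1]
finger_gap: 0.563
clock: 5.25
ee_pos: [0.5334, 0.0861, 0.2825]
eef_rot: [[1.0, 0.023, 0.01], [0.023, -1.0, 0.013], [0.01, -0.013, -1.0]]
ft_force: [2.2, 0.4, 0.2]
finger_gap: 0.869
scene [216. 277.] [ 0.6649 -0.2398] 0.027976714074611664
scene [160. 205.] [ 0.5225 -0.4495] 0.029077932238578796
scene [495. 194.] [0.2519 0.2992] 0.02362099103629589
side [419. 390.] [0.2432 0.3095] 0.021840134635567665
```

Two rows fell short because joint 6 reached its limit (3.14). The dish still landed well, at tray (~44, 51). I turn the wrist half a turn for the remaining work.

```bash
python3 -m jog '[0,0,0,-0.013,0,0,0, 0,0,0,0,0,-0.125,0, 0,0,0,0,0,-0.125,0, 0,0,0,0,0,-0.125,0, 0,0,0,0,0,-0.125,0, 0,0,0,0,0,-0.125,0, 0,0,0,0,0,-0.125,0, 0,0,0,0,0,-0.125,0, 0,0,0,0,0,-0.125,0, 0,0,0,0,0,-0.125,0, 0,0,0,0,0,-0.125,0, 0,0,0,0,0,-0.125,0]'; python3 -m jog '[0,0,0,0,0,-0.125,0, 0,0,0,0,0,-0.125,0, 0,0,0,0,0,-0.125,0, 0,0,0,0,0,-0.125,0, 0,0,0,0,0,-0.125,0, 0,0,0,0,0,-0.125,0, 0,0,0,0,0,-0.125,0, 0,0,0,0,0,-0.125,0, 0,0,0,0,0,-0.125,0, 0,0,0,0,0,-0.125,0, 0,0,0,0,0,-0.125,0, 0,0,0,0,0,-0.125,0]';  python3 -m jog '[0,0,0,0,0,-0.125,0, 0,0,0,0,0,-0.120,0,0,0,0,0,0,0,0,0,0,0,0,0,0,0]'
python3 - <<'E'
from h import *
i=get("wrist");cv2.imwrite("pics/w3.png",i["pixels"][:,:,::-1])
o=arm.observe();print(o["ee_pos"],o["eef_rot"],o["q"])
for n in("scene","side"):
    i=get(n)
    for m,P,r,a,c,Q in blobs(i,white(i),0.02,80,1200): 
        if r<.033: print(n,m.round(0),P,r)
E
```

```text
clock: 6.35
ee_pos: [0.5299, 0.0856, 0.274]
eef_rot: [[0.165, 0.986, -0.004], [0.986, -0.165, -0.001], [-0.001, -0.004, -1.0]]
ft_force: [-0.6, -0.5, 0.2]
finger_gap: 0.999
clock: 7.35
ee_pos: [0.5299, 0.0855, 0.274]
eef_rot: [[-0.972, 0.235, -0.004], [0.235, 0.972, -0.001], [0.003, -0.002, -1.0]]
ft_force: [-0.9, -0.3, -0.3]
finger_gap: 0.999
clock: 7.68
ee_pos: [0.5302, 0.0856, 0.2746]
eef_rot: [[-1.0, 0.001, -0.003], [0.001, 1.0, -0.0], [0.003, -0.0, -1.0]]
ft_force: [0.4, 0.3, 0.4]
finger_gap: 0.991
[0.5303 0.0856 0.2748] [[-1.      0.0009 -0.0024]
 [ 0.0009  1.     -0.0004]
 [ 0.0024 -0.0004 -1.    ]] [ 0.0226  0.4276 -0.405   0.7406 -0.0003  0.0235]
scene [216. 277.] [ 0.6649 -0.2398] 0.027976714074611664
scene [160. 205.] [ 0.5225 -0.4495] 0.029077932238578796
scene [495. 194.] [0.2519 0.2992] 0.02362099103629589
side [419. 390.] [0.2415 0.3098] 0.02168549969792366
```

View pics/w3.png

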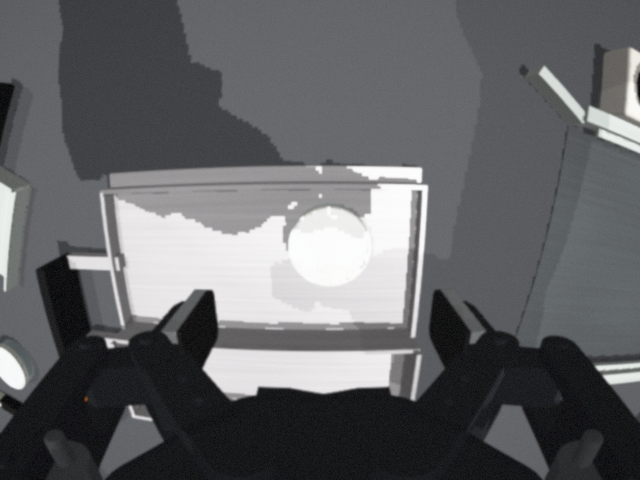

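The dish sits flat in the tray's dish area at (330,246). Now dish A.

```bash
python3 -m jog '[1,-40,0,0,0,0,0, 1,-40,0,0,0,0,0, 1,-40,0,0,0,0,0, 1,-40,0,0,0,0,0, 1,-40,0,0,0,0,0, 1,-40,0,0,0,0,0, 1,-40,0,0,0,0,0, 1,-40,0,0,0,0,0, 1,-40,0,0,0,0,0, 0,-40,0,0,0,0,0, 0,-40,0,0,0,0,0, 0,-40,0,0,0,0,0]'; python3 -m jog '[0,-27,0,0,0,0,0, 0,-28,0,0,0,0,0, 0,0,25,0,0,0,0, 0,0,0,0,0,0,0, 0,0,0,0,0,0,0]'
python3 - <<'E'
from h import *
i=get("wrist");o=arm.observe();print(o["ee_pos"],o["eef_rot"][0])
for m,P,r,a,c,Q in blobs(i,white(i),0.02,500,60000): print(m.round(0),P,cv2.minEnclosingCircle(Q),a)
E
```

```text
clock: 8.83
ee_pos: [0.5222, -0.3964, 0.2757]
eef_rot: [[-1.0, -0.0, -0.0], [-0.0, 1.0, 0.0], [0.0, 0.0, -1.0]]
ft_force: [0.6, 0.1, -0.1]
finger_gap: 0.996
clock: 9.25
ee_pos: [0.5218, -0.4488, 0.2489]
eef_rot: [[-1.0, -0.001, -0.003], [-0.001, 1.0, 0.004], [0.003, 0.004, -1.0]]
ft_force: [-0.0, 0.5, 1.0]
finger_gap: 1.0
[ 0.5225 -0.4486  0.2502] [-1.     -0.0016 -0.0021]
[413. 373.] [ 0.6036 -0.3885] ((0.6039069890975952, -0.3870251774787903), 0.024714594706892967) 2117.0
[317. 257.] [ 0.5216 -0.4518] ((0.5216734409332275, -0.45189881324768066), 0.026981307193636894) 6388.0
[617. 231.] [ 0.5059 -0.2368] ((0.50802081823349, -0.22673019766807556), 0.05767400562763214) 4338.0
```

```bash
python3 -m jog '[0,-2,30,0,0,0,0, 0,0,30,0,0,0,0, 0,0,15,0,0,0,0, 0,0,0,0,0,0,0, 0,0,0,0,0,0,255, 0,0,0,0,0,0,255, 0,0,0,0,0,0,255, 0,0,0,0,0,0,255, 0,0,0,0,0,0,255,0,0,-35,0,0,0,255,0,0,-35,0,0,0,255,0,0,-35,0,0,0,255]'; python3 - <<'E'
from h import *
i=get("scene");print(arm.observe()["ee_pos"])
cv2.imwrite("pics/s2.png",i["pixels"][:,:,::-1])
for m,P,r,a,c,Q in blobs(i,white(i),0.02,80,1200): 
        if r<.033: print(m.round(0),P,r)
E
```

```text
clock: 10.3
ee_pos: [0.5226, -0.4512, 0.2827]
eef_rot: [[-1.0, -0.002, -0.0], [-0.002, 1.0, 0.0], [0.0, 0.0, -1.0]]
ft_force: [0.8, -0.5, -0.4]
finger_gap: 0.554
[ 0.5245 -0.4531  0.2917]
[216. 277.] [ 0.665  -0.2397] 0.027847731485962868
[495. 194.] [0.2513 0.2995] 0.023950491100549698
[147. 177.] [ 0.4545 -0.5231] 0.03087054006755352
```

```bash
python3 -m jog '[0,39,0,0,0,0,255, 0,39,0,0,0,0,255, 0,39,0,0,0,0,255, 0,39,0,0,0,0,255, 0,39,0,0,0,0,255, 0,39,0,0,0,0,255, 0,39,0,0,0,0,255, -1,39,0,0,0,0,255, -1,39,0,0,0,0,255, -1,39,0,0,0,0,255, -1,39,0,0,0,0,255, 0,0,0,0,0,0,255]'; python3 -m jog '[0,0,0,0,0,0,255,0,0,0,0,0,0,255]'; python3 - <<'E'
from h import *
i=get("wrist");print(arm.observe()["ee_pos"])
cv2.imwrite("pics/w4.png",i["pixels"][:,:,::-1])
E
```

```text
clock: 11.35
ee_pos: [0.5255, -0.0167, 0.2818]
eef_rot: [[-1.0, -0.01, 0.001], [-0.01, 1.0, 0.003], [-0.001, 0.003, -1.0]]
ft_force: [0.6, 0.1, -1.3]
finger_gap: 0.553
clock: 11.52
ee_pos: [0.5263, -0.0225, 0.2816]
eef_rot: [[-1.0, -0.003, 0.001], [-0.003, 1.0, -0.001], [-0.001, -0.001, -1.0]]
ft_force: [0.3, 0.1, -0.1]
finger_gap: 0.561
[ 0.5263 -0.0232  0.2814]
```

View pics/w4.png

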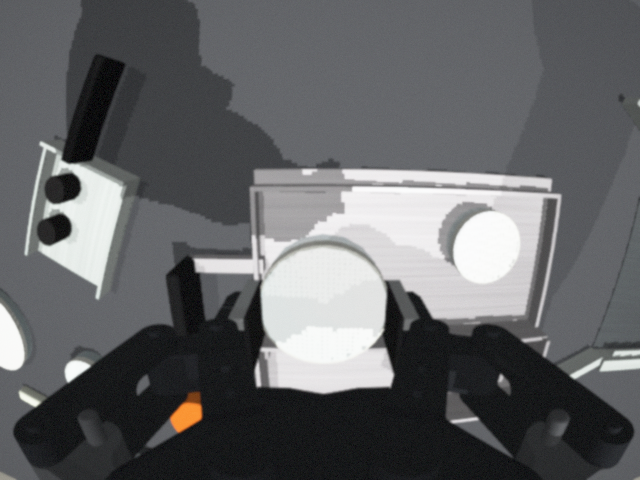

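The tray is in place, with the first dish at (487,246) and the held dish over the free half. I shift 10 mm toward +x of the tray for finger clearance, then place it.

```bash
python3 -m jog '[0,10,20,0,0,0,255, 0,0,25,0,0,0,255, 0,0,25,0,0,0,255, 0,0,20,0,0,0,255, 0,0,10,0,0,0,255, 0,0,0,0,0,0,255, 0,0,0,0,0,0,255]'; python3 -m jog '[0,0,0,0,0,0,75, 0,0,0,0,0,0,75, 0,0,0,0,0,0,75, 0,0,-25,0,0,0,75, 0,0,-35,0,0,0,75, 0,0,-35,0,0,0,75, 0,-10,0,0,0,0,0, 0,0,0,0,0,0,0, 0,0,0,0,0,0,0]'
python3 - <<'E'
from h import *
i=get("wrist");o=arm.observe();print(o["ee_pos"],o["eef_rot"])
cv2.imwrite("pics/w5.png",i["pixels"][:,:,::-1])
for n in("scene","side"):
    i=get(n)
    for m,P,r,a,c,Q in blobs(i,white(i),0.02,80,1200): 
        if r<.033: print(n,m.round(0),P,r)
E
```

```text
clock: 12.15
ee_pos: [0.5263, -0.014, 0.1813]
eef_rot: [[-1.0, 0.001, 0.0], [0.001, 1.0, -0.0], [-0.0, -0.0, -1.0]]
ft_force: [-0.8, 0.3, -0.7]
finger_gap: 0.555
clock: 12.9
ee_pos: [0.5259, -0.0227, 0.2758]
eef_rot: [[-1.0, -0.001, 0.0], [-0.001, 1.0, 0.0], [-0.0, 0.0, -1.0]]
ft_force: [-0.8, 0.3, -0.9]
finger_gap: 1.001
[ 0.5254 -0.0224  0.275 ] [[-1.     -0.0013 -0.0017]
 [-0.0013  1.      0.0004]
 [ 0.0017  0.0004 -1.    ]]
scene [216. 277.] [ 0.6649 -0.2398] 0.027976714074611664
scene [495. 194.] [0.2519 0.2992] 0.02362099103629589
side [419. 390.] [0.2424 0.3099] 0.02195540815591812
side [291. 186.] [ 0.6624 -0.2399] 0.02705628238618374
```

```bash
python3 -m jog '[-20,-31,0,0,0,0,0, -20,-31,0,0,0,0,0, -20,-31,0,0,0,0,0, -20,-31,0,0,0,0,0, -20,-31,0,0,0,0,0, -20,-31,0,0,0,0,0, -18,-32,25,0,0,0,0, 0,0,0,0,0,0,0, 0,0,0,0,0,0,0]'
python3 - <<'E'
from h import *
i=get("wrist");o=arm.observe();print(o["ee_pos"],o["eef_rot"][0])
for m,P,r,a,c,Q in blobs(i,white(i),0.02,2000,60000): print(m.round(0),P,cv2.minEnclosingCircle(Q),a)
E
```

```text
clock: 13.8
ee_pos: [0.6624, -0.2392, 0.2474]
eef_rot: [[-1.0, 0.0, -0.007], [0.0, 1.0, 0.003], [0.007, 0.003, -1.0]]
ft_force: [-0.8, -0.2, -0.5]
finger_gap: 1.0
[ 0.6625 -0.2381  0.2493] [-1.     -0.0013 -0.0048]
[319. 263.] [ 0.6645 -0.2417] ((0.6646564602851868, -0.24148385226726532), 0.026062918826937675) 5920.0
[616. 231.] [ 0.645  -0.0304] ((0.6382026672363281, -0.02329215034842491), 0.050031475722789764) 2874.0
[112. 192.] [ 0.6208 -0.3684] ((0.6280137300491333, -0.3649776577949524), 0.045790836215019226) 12752.5
[605.  68.] [ 0.5323 -0.0503] ((0.5398299694061279, -0.044206906110048294), 0.05962610989809036) 4351.0
[350.  39.] [ 0.5384 -0.2244] ((0.5311317443847656, -0.22504796087741852), 0.04730197414755821) 9049.5
```

```bash
python3 -m jog '[-2,-2,30,0,0,0,0, 0,0,30,0,0,0,0, 0,0,15,0,0,0,0, 0,0,0,0,0,0,0, 0,0,0,0,0,0,255, 0,0,0,0,0,0,255, 0,0,0,0,0,0,255, 0,0,0,0,0,0,255, 0,0,0,0,0,0,255,0,0,-35,0,0,0,255,0,0,-35,0,0,0,255,0,0,-35,0,0,0,255]'; python3 - <<'E'
from h import *
print(arm.observe()["ee_pos"])
E
```

```text
clock: 14.85
ee_pos: [0.6651, -0.24, 0.2842]
eef_rot: [[-1.0, -0.002, -0.0], [-0.002, 1.0, -0.0], [0.0, -0.0, -1.0]]
ft_force: [0.7, -0.1, -0.3]
finger_gap: 0.553
[ 0.6651 -0.24    0.2842]
```

```bash
python3 -m jog '[14,40,0,0,0,0,255, 14,40,0,0,0,0,255, 14,40,0,0,0,0,255, 14,40,0,0,0,0,255, 14,40,0,0,0,0,255, 14,40,0,0,0,0,255, 12,38,0,0,0,0,255, 0,0,0,0,0,0,255, 0,0,0,0,0,0,255,0,0,0,0,0,0,255]'
python3 - <<'E'
from h import *
i=get("wrist");print(arm.observe()["ee_pos"])
def T(x,y,z): return (.581-y,.044+x,z)
im=i["pixels"][:,:,::-1].copy()
for x,y,z in((.0,.09,.019),(-.11,.04,.019),(.11,.04,.019),(-.08,-.0185,.035),(.08,-.0185,.035),(0,-.0185,.035),(-.11,.09,.019),(.11,.09,.019)): cv2.drawMarker(im,tuple(int(round(v)) for v in proj(i,T(x,y,z))),(0,0,255),0,8)
cv2.imwrite("pics/w6.png",im)
E
```

```text
clock: 15.68
ee_pos: [0.5707, 0.0337, 0.2835]
eef_rot: [[-1.0, -0.003, 0.002], [-0.003, 1.0, -0.001], [-0.002, -0.001, -1.0]]
ft_force: [0.5, -0.1, 0.2]
finger_gap: 0.556
[0.5709 0.0329 0.2832]
```

View pics/w6.png

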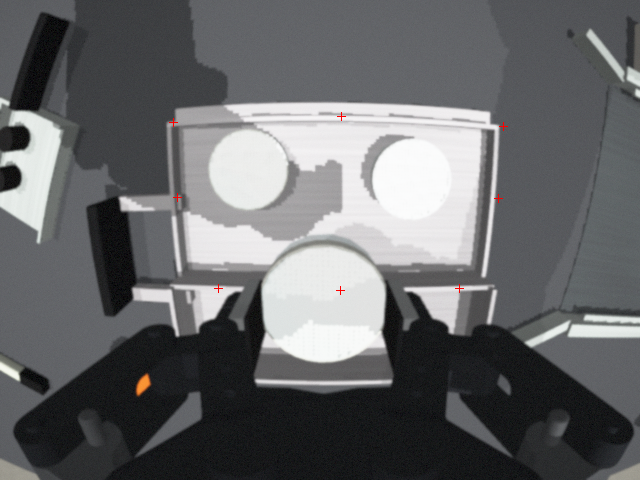

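Both dishes are in the dish area at (249,168) and (412,178). The drawn tray model fits within about 5 px. I place the third dish.

```bash
python3 -m jog '[4,3,22,0,0,0,255, 0,0,25,0,0,0,255, 0,0,25,0,0,0,255, 0,0,20,0,0,0,255, 0,0,10,0,0,0,255, 0,0,0,0,0,0,255, 0,0,0,0,0,0,255]'; python3 -m jog '[0,0,0,0,0,0,75, 0,0,0,0,0,0,75, 0,0,0,0,0,0,75, 0,0,-25,0,0,0,75, 0,0,-35,0,0,0,75, 0,0,-35,0,0,0,75, 0,0,0,0,0,0,0, 0,0,0,0,0,0,0, 0,0,0,0,0,0,0]'
python3 - <<'E'
from h import *
i=get("wrist");o=arm.observe();print(o["ee_pos"],o["q"])
cv2.imwrite("pics/w7.png",i["pixels"][:,:,::-1])
# plate: measure from scene: handle ends
s=get("scene");d=get("side")
for i,b in((s,(240,310,170,225)),(d,(345,385,190,225))):
    m=np.zeros((480,640),bool);m[b[2]:b[3],b[0]:b[1]]=1
    for mm,P,r,a,c,Q in blobs(i,dark(i,55)&m,.043,15): print(mm,P,a,cv2.minAreaRect(Q))
E
```

```text
clock: 16.32
ee_pos: [0.5669, 0.035, 0.1805]
eef_rot: [[-1.0, 0.001, 0.0], [0.001, 1.0, -0.0], [-0.0, -0.0, -1.0]]
ft_force: [-0.2, 0.3, -0.2]
finger_gap: 0.561
clock: 17.07
ee_pos: [0.566, 0.0366, 0.2754]
eef_rot: [[-1.0, -0.002, 0.0], [-0.002, 1.0, -0.0], [-0.0, -0.0, -1.0]]
ft_force: [-0.4, 0.2, -0.1]
finger_gap: 1.0
[0.5656 0.0366 0.2745] [-0.0656  0.4751 -0.3254  0.7721 -0.0001 -0.0675]
[255.76 216.8 ] [ 0.5037 -0.2103] 50.5 ((0.5038984417915344, -0.20965786278247833), (0.029223430901765823, 0.013654517009854317), 22.137310028076172)
[280.9649 200.3333] [ 0.4411 -0.1723] 225.5 ((0.4401743710041046, -0.17110250890254974), (0.024910757318139076, 0.07713720947504044), 64.96548461914062)
[361.0084 217.4874] [ 0.4345 -0.1381] 258.5 ((0.43056151270866394, -0.1427619457244873), (0.08474910259246826, 0.07665839791297913), 78.22111511230469)
[347.2941 199.7059] [ 0.4826 -0.1966] 21.5 ((0.4835874140262604, -0.1972246766090393), (0.011592119000852108, 0.027712110430002213), 8.700111389160156)
```

```bash
python3 -m jog '[22,-34,0,0,0,0,0, 22,-34,0,0,0,0,0, 23,-34,0,0,0,0,0, 23,-34,0,0,0,0,0, 23,-34,0,0,0,0,0, 23,-34,0,0,0,0,0, 0,0,0,0,0,0.109,0, 0,0,0,0,0,0.109,0, 0,0,0,0,0,0.109,0, 0,0,0,0,0,0.109,0, 0,0,0,0,0,0,0, 0,0,0,0,0,0,0]'
python3 - <<'E'
from h import *
i=get("wrist");o=arm.observe();print(o["ee_pos"],o["eef_rot"],o["q"])
im=i["pixels"][:,:,::-1].copy()
m=dark(i,40);m[285:]=0
for mm,P,r,a,c,Q in blobs(i,m,.043,300): 
    print(mm,P,a,cv2.minAreaRect(Q)); cv2.drawContours(im,[c],-1,(0,255,0),1)
cv2.imwrite("pics/w8.png",im)
E
```

```text
clock: 18.22
ee_pos: [0.4302, -0.1675, 0.2746]
eef_rot: [[-0.908, 0.418, -0.002], [0.418, 0.908, 0.001], [0.002, -0.0, -1.0]]
ft_force: [0.5, -0.1, -0.1]
finger_gap: 1.006
[ 0.4303 -0.1675  0.2748] [[-0.9084  0.4182 -0.0016]
 [ 0.4182  0.9084  0.0007]
 [ 0.0017 -0.0001 -1.    ]] [-0.5312  0.307  -0.5973  0.6682 -0.0002 -0.0998]
[307.1318 241.1977] [ 0.4184 -0.1729] 1123.0 ((0.4185362160205841, -0.17340631783008575), (0.00968429446220398, 0.05101443827152252), 64.23867797851562)
```

View pics/w8.png

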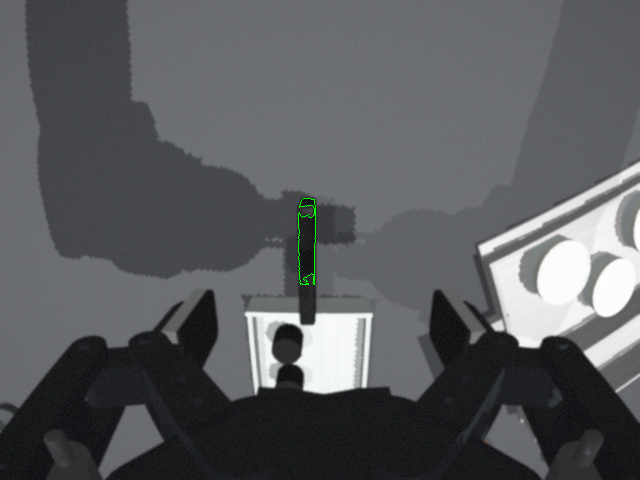

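```bash
cat >> h.py <<'E'
def tool(dp=(0,0,0),rv=(0,0,0),R=None):
    "world shift mm / world rotvec -> tool axes"
    R=arm.observe()["eef_rot"] if R is None else R
    return (R.T@np.array(dp,float)).round(1),(R.T@np.array(rv,float)).round(4)
E
python3 - <<'E'
from h import *
i=get("wrist")
a=cast(i,307,215,.043);b=cast(i,308,322,.043);print(a,b,np.linalg.norm(a-b),np.degrees(np.arctan2(*(b-a)[1::-1])))
u=(b-a)[:2]/np.linalg.norm((b-a)[:2])
g=a[:2]+u*.0295;print("grip xy (plate x -95)",g, "plate origin",a[:2]+u*.1245,u)
for p in ((288,332),(290,368)):print("stopper",cast(i,*p,.028))
# sequence: tilt about tool y by -0.61 -> TCP so that grasp pt at g,z .028
R=arm.observe()["eef_rot"];from scipy.spatial.transform import Rotation as Ro
R2=R@Ro.from_rotvec([0,-.61,0]).as_matrix()
T=np.r_[g,.028]-R2[:,2]*.155;print("TCP target",T,"finger dir",R2[:,2])
T2=T-R2[:,2]*.08;print("pre",T2,"shift from now, tool-before-tilt axes",R.T@(T2-arm.observe()["ee_pos"])*1000)
E
```

```text
[ 0.4045 -0.1663  0.043 ] [ 0.465  -0.1945  0.043 ] 0.06671886740400508 -24.98312229677653
grip xy (plate x -95) [ 0.4312 -0.1788] plate origin [ 0.5173 -0.2189] [ 0.9064 -0.4224]
stopper [ 0.4734 -0.2141  0.028 ]
stopper [ 0.5005 -0.2264  0.028 ]
TCP target [ 0.3508 -0.1417  0.1552] finger dir [ 0.5193 -0.2393 -0.8204]
pre [ 0.3092 -0.1226  0.2208] shift from now, tool-before-tilt axes [128.7925  -9.9278  54.2894]
```

```bash
python3 -m jog '[36,-4,14,0,0,0,0, 36,-3,14,0,0,0,0, 35,-3,13,0,0,0,0, 0,0,0,0,-0.125,0,0, 0,0,0,0,-0.125,0,0, 0,0,0,0,-0.125,0,0, 0,0,0,0,-0.125,0,0, 0,0,0,0,0,0,0, 0,0,0,0,0,0,0]'
python3 - <<'E'
from h import *
i=get("wrist");o=arm.observe();print(o["ee_pos"],o["eef_rot"],o["q"])
print("grasp pt line:",o["ee_pos"]+o["eef_rot"][:,2]*.235)
im=i["pixels"][:,:,::-1].copy()
for x in(-.1245,-.0495):
  for y in (-.005,.005):
    c,s=.9064,-.4224;cv2.drawMarker(im,tuple(int(round(v)) for v in proj(i,(.5173+c*x-s*y,-.2189+s*x+c*y,.043))),(0,0,255),0,6)
cv2.imwrite("pics/w9.png",im)
E
```

```text
clock: 19.07
ee_pos: [0.3282, -0.131, 0.2337]
eef_rot: [[-0.802, 0.42, 0.426], [0.371, 0.908, -0.197], [-0.469, -0.0, -0.883]]
ft_force: [-0.8, 0.4, 0.8]
finger_gap: 0.998
[ 0.3288 -0.1314  0.2339] [[-0.8016  0.42    0.4255]
 [ 0.371   0.9075 -0.1968]
 [-0.4688  0.0001 -0.8833]] [-0.6229  0.0926 -1.1857 -0.1879  0.0885 -0.1678]
grasp pt line: [ 0.4288 -0.1776  0.0263]
```

View pics/w9.png

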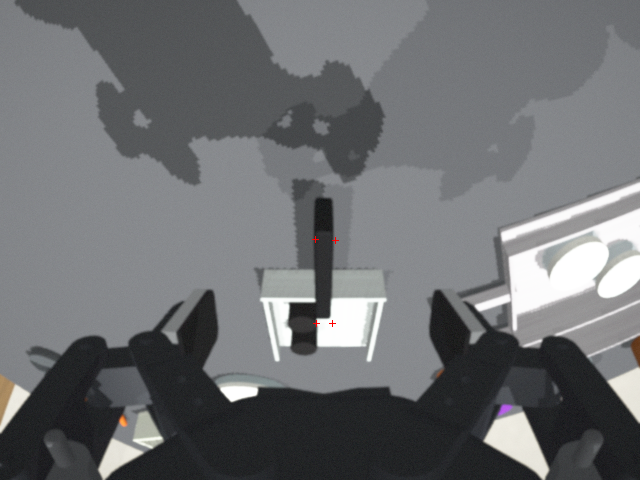

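The fin lies exactly between the fingers (column 323, rows 232–318). I go in and grip.

```bash
python3 -m jog '[0,0,27,0,0,0,0, 0,0,27,0,0,0,0, 0,0,25,0,0,0,0, 0,0,0,0,0,0,0, 0,0,0,0,0,0,255, 0,0,0,0,0,0,255, 0,0,0,0,0,0,255, 0,0,0,0,0,0,255, 0,0,0,0,0,0,255,0,0,0,0,0,0,255,0,0,0,0,0,0,255,0,0,0,0,0,0,255]'
python3 - <<'E'
from h import *
o=arm.observe();print(o["ee_pos"],o["eef_rot"],o["q"],"gp",o["ee_pos"]+o["eef_rot"][:,2]*.155)
print(tool((0,0,30)))
E
```

```text
clock: 20.12
ee_pos: [0.3633, -0.1476, 0.1657]
eef_rot: [[-0.798, 0.421, 0.432], [0.37, 0.907, -0.201], [-0.476, -0.0, -0.879]]
ft_force: [-4.4, 1.2, 10.2]
finger_gap: 0.11
[ 0.3633 -0.1476  0.1657] [[-0.798   0.4206  0.4317]
 [ 0.3697  0.9073 -0.2006]
 [-0.476  -0.0005 -0.8794]] [-0.6014  0.3759 -1.1751 -0.4705  0.0789 -0.1476] gp [ 0.4302 -0.1787  0.0294]
(array([-14.3,  -0. , -26.4]), array([0., 0., 0.]))
```

```bash
python3 -m jog '[-7,0,-13,0,0,0,255, -7,0,-13,0,0,0,255, -10,0,-18,0,0,0,255, -10,0,-18,0,0,0,255, 0,0,0,0,0,0,255, 0,0,0,0,0,0,255]'
python3 - <<'E'
from h import *
i=get("scene")
o=arm.observe();print(o["ee_pos"],o["eef_rot"],o["q"],o["ft_force"],o["finger_gap"])
cv2.imwrite("pics/s3.png",cv2.resize(i["pixels"][120:330,150:430,::-1],None,fx=2.8,fy=2.8,interpolation=cv2.INTER_CUBIC))
E
```

```text
clock: 20.62
ee_pos: [0.364, -0.1479, 0.2365]
eef_rot: [[-0.798, 0.421, 0.432], [0.369, 0.907, -0.201], [-0.477, -0.001, -0.879]]
ft_force: [0.3, -0.5, -1.5]
finger_gap: 0.107
[ 0.3635 -0.1476  0.2355] [[-0.7986  0.4207  0.4304]
 [ 0.3702  0.9072 -0.2   ]
 [-0.4746 -0.0004 -0.8802]] [-0.6011  0.1502 -1.1049 -0.173   0.0786 -0.1473] [-0.2115 -0.2857 -2.2774] 0.1081269872729353
```

View pics/s3.png

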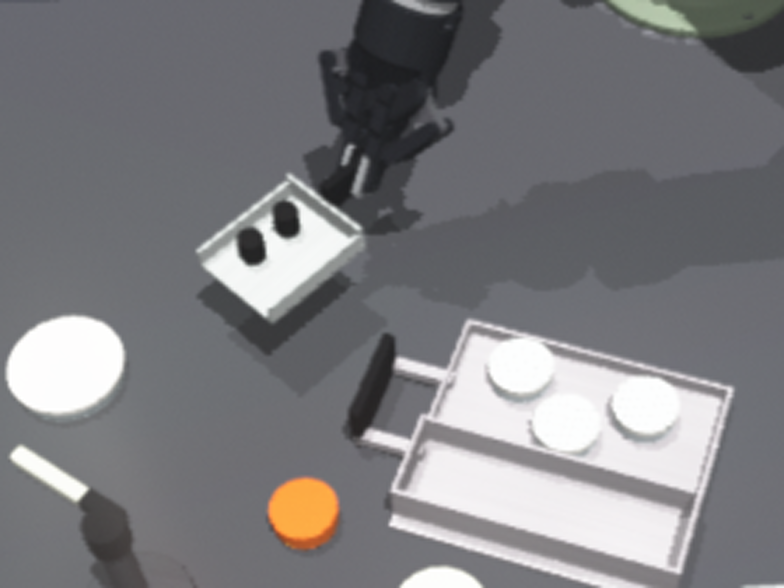

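The plate is held level with both stoppers still on it, and all three dishes sit flat in the tray. Next I compute the carry and tip moves.

```bash
python3 - <<'E'
from h import *
from scipy.spatial.transform import Rotation as Ro
o=arm.observe()
Rg=np.array([[-0.798,0.4206,0.4317],[0.3697,0.9073,-0.2006],[-0.476,-0.0005,-0.8794]]);pg=np.array([.3633,-.1476,.1657])
u=np.array([.9064,-.4224,0]);lip=np.array([.5173,-.2189,.004])+.05*u
L=Rg.T@(lip-pg);print("L",L*1000)
R=o["eef_rot"];p=o["ee_pos"];print("lip now",p+R@L)
yaw=np.radians(25);n=4
# A: lift 90 and out
print("lift40",tool((0,0,40)),"x40",tool((40,0,0)),"yaw row",tool(rv=(0,0,yaw/n)))
R2=Ro.from_rotvec([0,0,yaw]).as_matrix()@R
print("R2",R2)
p2=np.array([.613,.043,.045])-R2@L;print("TCP low target",p2,"from now",p2-p)
print("in R2 axes: X40",tool((40,0,0),R=R2)[0],"Y40",tool((0,40,0),R=R2)[0],"Z40",tool((0,0,40),R=R2)[0])
for a in(.05,.1): print("tilt row",a,(L-Ro.from_rotvec([0,a,0]).as_matrix()@L)*1000)
E
```

```text
L [-116.2558    0.0622  246.7849]
lip now [ 0.5626 -0.2399  0.0734]
lift40 (array([-19. ,  -0. , -35.2]), array([0., 0., 0.])) x40 (array([-31.9,  16.8,  17.2]), array([0., 0., 0.])) yaw row (array([0., 0., 0.]), array([-0.0518, -0.    , -0.096 ]))
R2 [[-0.8802 -0.0021  0.4746]
 [-0.002   1.      0.0007]
 [-0.4746 -0.0004 -0.8802]]
TCP low target [0.3936 0.0425 0.2071] from now [ 0.0301  0.1902 -0.0284]
in R2 axes: X40 [-35.2  -0.1  19. ] Y40 [-0.1 40.   0. ] Z40 [-19.   -0.  -35.2]
tilt row 0.05 [-12.4794  -0.      -5.502 ]
tilt row 0.1 [-25.2182   0.     -10.3733]
```

```bash
python3 -m jog '[-5,0,-9,0,0,0,255, -10,0,-18,0,0,0,255, -10,0,-18,0,0,0,255, -8,0,-16,0,0,0,255, -5,0,-9,0,0,0,255, 0,0,0,-0.02,0,-0.037,255, 0,0,0,-0.038,0,-0.07,255, 0,0,0,-0.038,0,-0.07,255, 0,0,0,-0.038,0,-0.07,255, 0,0,0,-0.038,0,-0.07,255, 0,0,0,-0.023,0,-0.043,255, 0,0,0,-0.012,0,-0.024,255]'; python3 -m jog '[-2,8,1,0,0,0,255, -3,16,2,0,0,0,255, -4,24,2,0,0,0,255, -4,24,2,0,0,0,255, -4,24,2,0,0,0,255, -4,24,2,0,0,0,255, -3,24,2,0,0,0,255, -2,24,1,0,0,0,255, 0,14,0,0,0,0,255, 0,8,0,0,0,0,255, 0,0,0,0,0,0,255, 0,0,0,0,0,0,255]'
python3 - <<'E'
from h import *
i=get("scene")
L=np.array([-.1163,.0001,.2468])
o=arm.observe();print(o["ee_pos"],o["eef_rot"],o["q"],"lip",o["ee_pos"]+o["eef_rot"]@L)
cv2.imwrite("pics/s4.png",cv2.resize(i["pixels"][120:390,230:510,::-1],None,fx=2.2,fy=2.2,interpolation=cv2.INTER_CUBIC))
E
```

```text
clock: 21.67
ee_pos: [0.3633, -0.1477, 0.3131]
eef_rot: [[-0.882, -0.003, 0.471], [-0.002, 1.0, 0.004], [-0.471, 0.002, -0.882]]
ft_force: [0.3, 0.2, -0.4]
finger_gap: 0.111
clock: 22.67
ee_pos: [0.3927, 0.0425, 0.3144]
eef_rot: [[-0.881, -0.003, 0.473], [-0.002, 1.0, 0.001], [-0.473, -0.0, -0.881]]
ft_force: [0.4, 0.2, -1.2]
finger_gap: 0.107
[0.3929 0.042  0.3146] [[-0.8809 -0.0016  0.4734]
 [-0.0015  1.      0.0006]
 [-0.4734 -0.0002 -0.8809]] [-0.0963 -0.036  -0.9856  0.1301  0.0462 -0.0864] lip [0.6122 0.0424 0.1523]
```

View pics/s4.png

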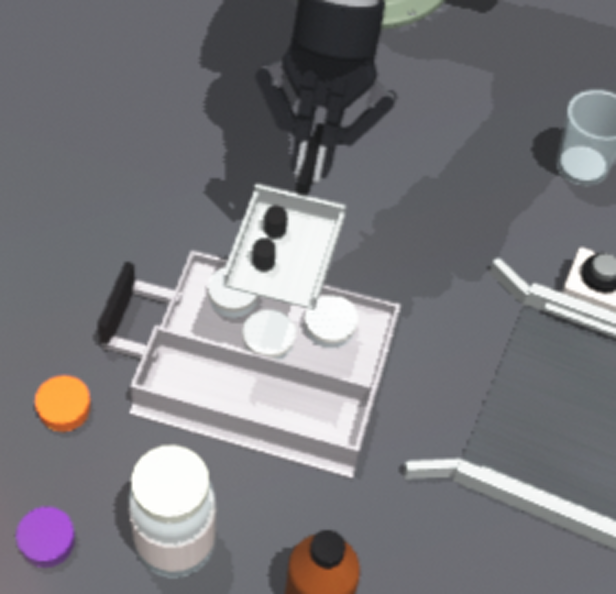

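The plate is over the tray with stoppers aboard; the lip's middle shows at crop (277,297), i.e. full pixel (356,255). I lower it and check the lip position against that.

```bash
python3 -m jog '[6,0,11,0,0,0,255, 12,0,23,0,0,0,255, 12,0,23,0,0,0,255, 10,0,18,0,0,0,255, 6,0,11,0,0,0,255, 3,0,6,0,0,0,255, 0,0,0,0,0,0,255, 0,0,0,0,0,0,255]'
python3 - <<'E'
from h import *
i=get("scene");print("pred lip px was",proj(i,(.6122,.0424,.1523)))
L=np.array([-.1163,.0001,.2468])
o=arm.observe();lip=o["ee_pos"]+o["eef_rot"]@L;print(lip,proj(i,lip),o["ft_force"])
for y in(-.042,.042):print(proj(i,lip+[0,y,0]))
print("divider top",[proj(i,(.5965,.041+x,.035)) for x in(-.08,.08)],"outer wall in top",[proj(i,(.666,.041+x,.04)) for x in(-.08,.08)])
im=i["pixels"][200:340,260:430,::-1];cv2.imwrite("pics/s5.png",cv2.resize(im,None,fx=4.5,fy=4.2,interpolation=cv2.INTER_CUBIC))
E
```

```text
clock: 23.38
ee_pos: [0.3937, 0.0414, 0.2106]
eef_rot: [[-0.881, -0.0, 0.473], [-0.0, 1.0, 0.0], [-0.473, 0.0, -0.881]]
ft_force: [0.8, -0.3, -1.4]
finger_gap: 0.108
pred lip px was [350.1643 256.6918]
[0.6135 0.0417 0.0491] [348.2344 284.2876] [ 0.1069 -0.4623 -1.9155]
[328.9679 279.0109]
[367.7676 289.6375]
divider top [array([314.1751, 271.1613]), array([386.8278, 290.9606])] outer wall in top [array([303.433 , 297.2095]), array([378.4954, 318.449 ])]
```

View pics/s5.png

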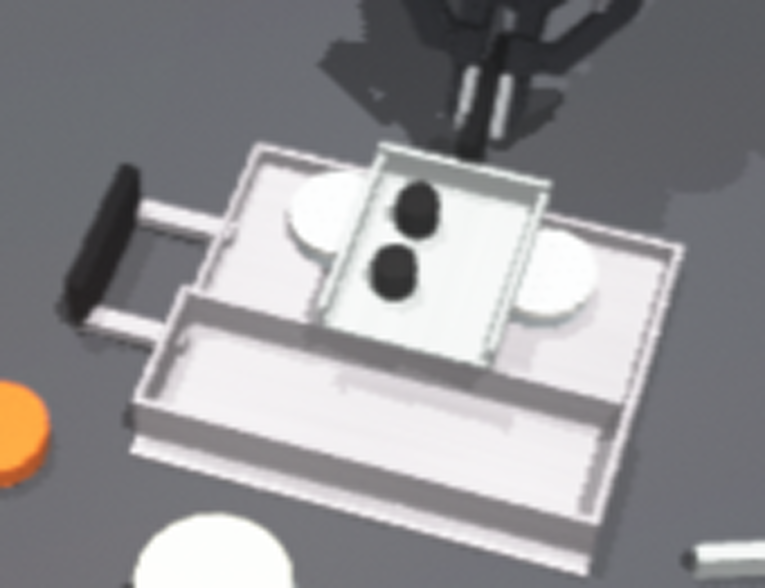

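```bash
python3 -m jog '[-9,0,5,0,0,0,255, -12.5,0,-5.5,0,0.05,0,255, -25.2,0,-10.4,0,0.1,0,255, -25.2,0,-10.4,0,0.1,0,255, -25.2,0,-10.4,0,0.1,0,255, -25.2,0,-10.4,0,0.1,0,255, -25.2,0,-10.4,0,0.1,0,255, -25.2,0,-10.4,0,0.1,0,255, -25.2,0,-10.4,0,0.1,0,255, -25.2,0,-10.4,0,0.1,0,255, -25.2,0,-10.4,0,0.1,0,255]'
python3 - <<'E'
from h import *
i=get("scene")
L=np.array([-.1163,.0001,.2468])
o=arm.observe();lip=o["ee_pos"]+o["eef_rot"]@L;print(o["ee_pos"],o["eef_rot"],o["q"],lip,o["ft_force"],o["finger_gap"])
u=o["eef_rot"]@np.array([-.476*0-.879,0,.476]);print("plate x dir approx",u, tool((0,0,-10)))
im=i["pixels"][170:340,260:430,::-1];cv2.imwrite("pics/s6.png",cv2.resize(im,None,fx=3.5,fy=3.5,interpolation=cv2.INTER_CUBIC))
E
```

```text
clock: 24.35
ee_pos: [0.6186, 0.0424, 0.3228]
eef_rot: [[-0.918, -0.002, -0.397], [-0.002, 1.0, -0.001], [0.397, -0.0, -0.918]]
ft_force: [1.4, 0.3, -1.8]
finger_gap: 0.106
[0.6242 0.0418 0.3174] [[-0.9134 -0.0011 -0.407 ]
 [-0.0012  1.      0.    ]
 [ 0.407   0.0005 -0.9134]] [-0.047   0.7324  0.203   1.4602 -0.0191 -0.0441] [0.63   0.0421 0.0447] [ 0.122  -1.5    -7.2424] 0.10748568951281083
plate x dir approx [ 0.6091  0.0011 -0.7926] (array([-4.1, -0. ,  9.1]), array([0., 0., 0.]))
```

View pics/s6.png

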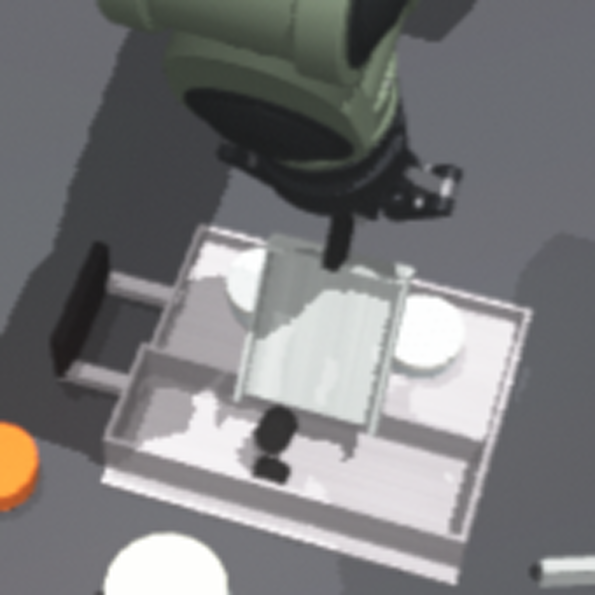

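Both stoppers have left the plate: one is in the well and one at the lip, dropping. I tip a bit more, then lift off.

```bash
python3 -m jog '[-25.2,0,-10.4,0,0.1,0,255, -12.5,0,-5.5,0,0.05,0,255, 0,0,0,0,0,0,255, 0,0,0,0,0,0,255, 0,0,0,0,0,0,255, 8,0,-13,0,0,0,255, 13,0,-21,0,0,0,255, 13,0,-21,0,0,0,255, 13,0,-21,0,0,0,255, 13,0,-21,0,0,0,255]'
python3 - <<'E'
from h import *
i=get("scene")
L=np.array([-.1163,.0001,.2468])
o=arm.observe();lip=o["ee_pos"]+o["eef_rot"]@L;print(o["ee_pos"],o["eef_rot"],o["q"],lip,o["ft_force"])
im=i["pixels"][170:340,260:430,::-1];cv2.imwrite("pics/s7.png",cv2.resize(im,None,fx=3.5,fy=3.5,interpolation=cv2.INTER_CUBIC))
E
```

```text
clock: 25.23
ee_pos: [0.6567, 0.0427, 0.4363]
eef_rot: [[-0.85, -0.002, -0.527], [-0.002, 1.0, -0.001], [0.527, 0.0, -0.85]]
ft_force: [0.8, 0.0, -1.5]
finger_gap: 0.108
[0.6565 0.0427 0.4418] [[-0.8528 -0.0021 -0.5222]
 [-0.0017  1.     -0.0013]
 [ 0.5222 -0.0002 -0.8528]] [-0.0425  0.8307  0.6671  1.9562 -0.0235 -0.0379] [0.6268 0.0426 0.1706] [-1.1288  0.5163  2.5292]
```

Viewer limit reached, so I check numerically from here: look for the stoppers in the well, and level the plate.

```bash
python3 -m jog '[24,0,12.8,0,-0.1,0,255, 24,0,12.8,0,-0.1,0,255, 24,0,12.8,0,-0.1,0,255, 24,0,12.8,0,-0.1,0,255, 24,0,12.8,0,-0.1,0,255, 24,0,12.8,0,-0.1,0,255, 24,0,12.8,0,-0.1,0,255, 24,0,12.8,0,-0.1,0,255, 24,0,12.8,0,-0.1,0,255, 24,0,12.8,0,-0.1,0,255, 24,0,12.8,0,-0.1,0,255, 0,0,0,0,0,0,255]'
python3 - <<'E'
from h import *
L=np.array([-.1163,.0001,.2468])
o=arm.observe();print(o["ee_pos"],o["eef_rot"],o["q"],"lip",o["ee_pos"]+o["eef_rot"]@L)
for n in("scene","side"):
    i=get(n)
    P=[proj(i,(.579-y,.041+x,.005)) for x,y in((-.107,-.087),(.107,-.087),(.107,-.02),(-.107,-.02))]
    m=np.zeros((480,640),np.uint8);cv2.fillConvexPoly(m,np.array(P).round().astype(int),1)
    print(n,np.array(P).round())
    for mm,p,r,a,c,Q in blobs(i,dark(i,75)&(m>0),.016,10): print(mm,p,r,a)
    for y in(0.042,-.042):
        pass
E
```

```text
clock: 26.28
ee_pos: [0.3933, 0.0431, 0.3133]
eef_rot: [[-0.876, -0.002, 0.482], [-0.001, 1.0, 0.002], [-0.482, 0.001, -0.876]]
ft_force: [-3.1, 1.5, -4.7]
finger_gap: 0.107
[0.3933 0.0431 0.3133] [[-0.876  -0.0021  0.4822]
 [-0.0012  1.      0.0021]
 [-0.4822  0.0013 -0.876 ]] [-0.0937 -0.0344 -0.9928  0.1112  0.0473 -0.0834] lip [0.6142 0.0439 0.1532]
scene [[292. 302.]
 [390. 330.]
 [398. 302.]
 [302. 276.]]
[355.2381 308.9048] [0.6471 0.0678] 0.008933067321777344 29.5
[337.5  303.75] [0.6467 0.029 ] 0.008884330280125141 30.0
side [[276. 232.]
 [255. 297.]
 [280. 301.]
 [299. 236.]]
[267.16 269.48] [0.6542 0.0676] 0.014719052240252495 44.5
[271.0741 258.    ] [0.6535 0.0298] 0.01607637107372284 44.5
```

Two dark blobs lie at (0.65, 0.068) and (0.65, 0.029), both inside the well in both views. I return the plate.

```bash
python3 -m jog '[4,-31,-3,0,0,0,255, 5,-32,-3,0,0,0,255, 5,-32,-2,0,0,0,255, 4,-32,-2,0,0,0,255, 4,-32,-2,0,0,0,255, 4,-31,-2,0,0,0,255, 0,0,0,0.052,0,0.096,255, 0,0,0,0.052,0,0.096,255, 0,0,0,0.052,0,0.096,255, 0,0,0,0.052,0,0.096,255, 0,0,0,0,0,0,255, 0,0,0,0,0,0,255]'
python3 - <<'E'
from h import *
o=arm.observe();print(o["ee_pos"],o["eef_rot"])
from scipy.spatial.transform import Rotation as Ro
Rg=np.array([[-0.798,0.4206,0.4317],[0.3697,0.9073,-0.2006],[-0.476,-0.0005,-0.8794]]);pg=np.array([.3633,-.1476,.1657])
print("shift",o["eef_rot"].T@(pg-o["ee_pos"])*1000,"rot",Ro.from_matrix(o["eef_rot"].T@Rg).as_rotvec(),tool((0,0,-30)))
E
```

```text
clock: 27.38
ee_pos: [0.3774, -0.1491, 0.3215]
eef_rot: [[-0.79, 0.418, 0.448], [0.367, 0.908, -0.201], [-0.491, 0.006, -0.871]]
ft_force: [-0.1, 0.0, -2.0]
finger_gap: 0.106
[ 0.3774 -0.1491  0.3215] [[-0.7901  0.418   0.4483]
 [ 0.3669  0.9084 -0.2005]
 [-0.4911  0.006  -0.8711]]
shift [ 88.2091  -5.4649 129.0812] rot [ 0.0071  0.0172 -0.0007] (array([14.7, -0.2, 26.1]), array([0., 0., 0.]))
```

```bash
python3 -m jog '[0,0,0,0.007,0.017,0,255, 16,-1,24,0,0,0,255, 16,-1,24,0,0,0,255, 16,-1,24,0,0,0,255, 16,-1,24,0,0,0,255, 16,-1,24,0,0,0,255, 0,0,0,0,0,0,255, 0,0,0,0,0,0,255]'
python3 - <<'E'
from h import *
o=arm.observe();print(o["ee_pos"],o["eef_rot"],o["ft_force"],tool((0,0,-3)))
E
```

```text
clock: 28.05
ee_pos: [0.3604, -0.1465, 0.1738]
eef_rot: [[-0.8, 0.424, 0.424], [0.375, 0.906, -0.197], [-0.467, 0.002, -0.884]]
ft_force: [0.1, 0.9, -0.9]
finger_gap: 0.108
[ 0.3604 -0.1465  0.1738] [[-0.8005  0.4237  0.4239]
 [ 0.3753  0.9058 -0.1967]
 [-0.4674  0.0016 -0.8841]] [ 0.0653  0.8636 -0.852 ] (array([ 1.4, -0. ,  2.7]), array([0., 0., 0.]))
```

```bash
python3 -m jog '[1.4,0,2.7,0,0,0,255, 1.4,0,2.7,0,0,0,255, 0,0,0,0,0,0,255, 0,0,0,0,0,0,255]'; python3 -m jog '[0.7,0,1.4,0,0,0,255, 0,0,0,0,0,0,255, 0,0,0,0,0,0,255]'
```

```text
clock: 28.38
ee_pos: [0.3617, -0.1472, 0.1709]
eef_rot: [[-0.796, 0.424, 0.432], [0.373, 0.906, -0.202], [-0.476, -0.0, -0.879]]
ft_force: [-0.4, 0.3, -0.8]
finger_gap: 0.107
clock: 28.63
ee_pos: [0.361, -0.1468, 0.1682]
eef_rot: [[-0.797, 0.424, 0.429], [0.374, 0.906, -0.201], [-0.474, 0.0, -0.881]]
ft_force: [-0.5, -0.2, -2.2]
finger_gap: 0.102
```

```bash
python3 -m jog '[0.7,0,1.4,0,0,0,255, 0.4,0,0.8,0,0,0,255, 0,0,0,0,0,0,255, 0,0,0,0,0,0,255]'
```

```text
clock: 28.97
ee_pos: [0.3608, -0.1467, 0.1658]
eef_rot: [[-0.797, 0.424, 0.43], [0.374, 0.906, -0.201], [-0.475, 0.0, -0.88]]
ft_force: [-6.9, 3.3, 13.5]
finger_gap: 0.107
```

```bash
python3 -m jog '[0,0,0,0,0,0,0, 0,0,0,0,0,0,0, 0,0,0,0,0,0,0, 0,0,0,0,0,0,0, 0,0,0,0,0,0,0, 0,0,-27,0,0,0,0, 0,0,-27,0,0,0,0, 0,0,-26,0,0,0,0, 0,0,0,0,0,0,0]'
python3 - <<'E'
from h import *
i=get("scene")
m=np.zeros((480,640),bool);m[195:260,215:300]=1
for mm,p,r,a,c,Q in blobs(i,white(i)&m,.02,40): print("plate",mm,p,a,cv2.minAreaRect(Q),c[:,0].min(0),c[:,0].max(0))
o=arm.observe();print(o["ee_pos"],o["eef_rot"],o["q"],o["finger_gap"])
d=get("side")
for i in(i,d):
  # tray: white mask, bounding quad
  P=np.array([proj(i,(.579-y,.041+x,z)) for x,y,z in((-.11,.09,.019),(.11,.09,.019),(.11,-.09,.04),(-.11,-.09,.04))])
  m=np.zeros((480,640),np.uint8);cv2.fillConvexPoly(m,P.round().astype(int),1);m=cv2.dilate(m,np.ones((31,31)))
  w=(i["pixels"].min(2)>120)&(m>0);w=cv2.morphologyEx(w.astype(np.uint8),cv2.MORPH_CLOSE,np.ones((5,5)))
  cs,_=cv2.findContours(w,0,1);c=max(cs,key=cv2.contourArea);q=cv2.approxPolyDP(cv2.convexHull(c),5,True)[:,0]
  print(i["n"],"model",P.round(0).tolist(),"seen",q.tolist())
E
```

```text
clock: 29.72
ee_pos: [0.3258, -0.1301, 0.2384]
eef_rot: [[-0.796, 0.424, 0.431], [0.373, 0.906, -0.202], [-0.476, 0.0, -0.879]]
ft_force: [0.4, -0.0, 0.0]
finger_gap: 0.999
plate [254.2222 227.9537] [ 0.5187 -0.2107] 1053.0 ((0.5166193246841431, -0.2114993780851364), (0.07443565875291824, 0.1026063859462738), 65.58859252929688) [228 208] [281 249]
plate [253.7719 212.8158] [ 0.4785 -0.2281] 82.0 ((0.478787362575531, -0.2313435822725296), (0.06558877229690552, 0.12769556045532227), 26.965232849121094) [226 201] [281 227]
[ 0.3267 -0.1308  0.2376] [[-0.7957  0.4243  0.4322]
 [ 0.3727  0.9055 -0.2028]
 [-0.4774 -0.0003 -0.8787]] [-0.6251  0.0768 -1.1912 -0.1877  0.0886 -0.1648] 1.0004044295473584
scene model [[317.0, 233.0], [412.0, 258.0], [393.0, 324.0], [289.0, 295.0]] seen [[291, 248], [319, 233], [411, 257], [390, 336], [289, 308], [279, 276]]
side model [[337.0, 239.0], [323.0, 308.0], [252.0, 291.0], [274.0, 224.0]] seen [[275, 223], [322, 225], [340, 242], [325, 311], [250, 297]]
```

Plate back flat at (0.517, -0.21), and the tray has not moved (corners within 2 px). Now the tray handle.

```bash
python3 -m jog '[0,0,-15,0,0.125,0,0, 0,0,-15,0,0.125,0,0, 0,0,-10,0,0.125,0,0, 0,0,-10,0,0.125,0,0, 0,0,0,0,0,-0.109,150, 0,0,0,0,0,-0.109,150, 0,0,0,0,0,-0.109,150, 0,0,0,0,0,-0.109,150, 0,0,0,0,0,0,150, 0,0,0,0,0,0,150]'
python3 - <<'E'
from h import *
from scipy.spatial.transform import Rotation as Ro
o=arm.observe();print(o["ee_pos"],o["eef_rot"],o["finger_gap"])
Rd=np.array([[-1,0,0],[0,1,0],[0,0,-1.]])
print("rot",Ro.from_matrix(o["eef_rot"].T@Rd).as_rotvec(),tool((np.array([.579,-.117,.28])-o["ee_pos"])*1000,R=Rd))
E
```

```text
clock: 30.65
ee_pos: [0.3142, -0.1251, 0.2736]
eef_rot: [[-0.999, 0.006, 0.045], [0.005, 1.0, -0.02], [-0.045, -0.02, -0.999]]
ft_force: [1.2, 0.8, -0.2]
finger_gap: 0.414
[ 0.3142 -0.1251  0.2736] [[-0.999   0.0059  0.0452]
 [ 0.005   0.9998 -0.0199]
 [-0.0453 -0.0196 -0.9988]] 0.41353674651555133
rot [-0.0198  0.0452 -0.0054] (array([-264.8,    8.1,   -6.4]), array([0., 0., 0.]))
```

```bash
python3 -m jog '[0,0,0,-0.02,0.045,-0.005,150, -38,1,-1,0,0,0,150, -38,1,-1,0,0,0,150, -38,1,-1,0,0,0,150, -38,1,-1,0,0,0,150, -38,1,-1,0,0,0,150, -38,1,-1,0,0,0,150, -37,1,0,0,0,0,150, 0,0,0,0,0,0,150, 0,0,0,0,0,0,150, 0,0,0,0,0,0,150]'
python3 - <<'E'
from h import *
i=get("wrist");o=arm.observe();print(o["ee_pos"],o["eef_rot"])
P=[proj(i,(.579+dx,-.117+dy,.047)) for dx in(-.04,.04) for dy in(-.005,.005)];print("pred top",np.array(P).round(0).tolist())
px=i["pixels"]
for r in range(170,330,10):
    row=px[r,250:400].max(1)<50
    k=np.flatnonzero(row)+250
    print(r,(k.min(),k.max(),len(k)) if len(k) else None)
E
```

```text
clock: 31.57
ee_pos: [0.5783, -0.1171, 0.2796]
eef_rot: [[-1.0, -0.001, -0.001], [-0.001, 1.0, -0.0], [0.001, -0.0, -1.0]]
ft_force: [-0.6, 0.5, -0.2]
finger_gap: 0.41
[ 0.5778 -0.1172  0.28  ] [[-1.     -0.001  -0.001 ]
 [-0.001   1.     -0.0002]
 [ 0.001  -0.0002 -1.    ]]
pred top [[315.0, 188.0], [333.0, 188.0], [316.0, 319.0], [332.0, 319.0]]
170 None
180 None
190 (np.int64(314), np.int64(329), 16)
200 (np.int64(313), np.int64(331), 19)
210 (np.int64(313), np.int64(331), 19)
220 (np.int64(313), np.int64(330), 18)
230 (np.int64(313), np.int64(330), 18)
240 (np.int64(313), np.int64(330), 18)
250 (np.int64(314), np.int64(330), 17)
260 (np.int64(308), np.int64(386), 20)
270 (np.int64(300), np.int64(385), 29)
280 (np.int64(276), np.int64(371), 30)
290 (np.int64(272), np.int64(396), 34)
300 (np.int64(250), np.int64(399), 48)
310 (np.int64(266), np.int64(399), 50)
320 (np.int64(250), np.int64(399), 49)
```

Handle centred between the jaws, within 1 mm of prediction. I descend and grip.

```bash
python3 -m jog '[0,0,30,0,0,0,150, 0,0,30,0,0,0,150, 0,0,25,0,0,0,150, 0,0,10,0,0,0,150, 0,0,0,0,0,0,150, 0,0,0,0,0,0,255, 0,0,0,0,0,0,255, 0,0,0,0,0,0,255, 0,0,0,0,0,0,255,0,0,0,0,0,0,255]'
python3 - <<'E'
from h import *
from scipy.optimize import least_squares
# bay pose from hand-picked lines: fit channel bright pixels? use scene points from the first crop + side crop
s=get("scene");d=get("side")
c2=lambda x,y:(400+x/3,220+y/3); c3=lambda x,y:(170+x/3,310+y/3)
# points on channels' top outer/inner edges: (img,px,bay y sign)
for n,i,f,pts in(("scene",s,c2,[((213,100),(512,212)),((118,340),(438,472))]),("side",d,c3,[((488,165),(398,415)),((243,65),(118,305))])):
    for a,b in pts:
        A=cast(i,*f(*a),.024)[:2];B=cast(i,*f(*b),.024)[:2];print(n,A,B,np.degrees(np.arctan2(*(B-A)[::-1])),np.linalg.norm(B-A))
# automatic: bright thin blobs of channels
for i in(s,d):
    for mm,p,r,a,c,Q in blobs(i,white(i,150,40),.024,400,2500):
        if .3<p[1]<.45 and .35<p[0]<.8:
            rc=cv2.minAreaRect(Q);print(i["n"],mm.round(),np.array(rc[0]),np.array(rc[1]),rc[2])
print(arm.observe()["q"])
E
```

```text
clock: 32.45
ee_pos: [0.5798, -0.1177, 0.188]
eef_rot: [[-1.0, -0.002, 0.004], [-0.002, 1.0, -0.002], [-0.004, -0.002, -1.0]]
ft_force: [-1.1, 0.1, 6.2]
finger_gap: 0.111
scene [0.4418 0.2732] [0.4725 0.4872] 81.84875970268068 0.21624104711655798
scene [0.6528 0.2446] [0.6814 0.4557] 82.29237082242228 0.21300409668857226
side [0.4389 0.293 ] [0.4685 0.4776] 80.91372494617819 0.18697135029860137
side [0.6439 0.2512] [0.6787 0.4466] 79.90206904355371 0.19849488196140447
scene [481. 349.] [0.6611 0.3266] [0.2634 0.0295] 86.62047576904297
scene [513. 262.] [0.4195 0.3626] [0.2602 0.0897] 81.94839477539062
side [329. 395.] [0.4194 0.3592] [0.2495 0.0748] 82.01502990722656
[-0.3249  0.6207 -0.3343  0.6109 -0.0005 -0.3269]
```

```bash
python3 - <<'E'
from h import *
s=get("scene");d=get("side")
th=np.radians(81.5);u=np.array([np.cos(th),np.sin(th)]);v=np.array([-u[1],u[0]]);c=np.array([.555,.362])
for i in(s,d):
  g=cv2.cvtColor(i["pixels"],cv2.COLOR_RGB2GRAY)
  for sg in(1,-1):
    print(i["n"],"side",sg,"v mm:",list(range(90,126,3)))
    for st in(-90,-50,-10,30,70):
        pts=np.array([proj(i,np.r_[c+u*st/1000+v*sg*k/1000,.024]) for k in range(90,126,3)],np.float32)
        print(st,cv2.remap(g,pts[:,0],pts[:,1],cv2.INTER_LINEAR).ravel().tolist())
E
```

```text
scene side 1 v mm: [90, 93, 96, 99, 102, 105, 108, 111, 114, 117, 120, 123]
-90 [127, 135, 129, 141, 197, 228, 229, 219, 157, 103, 94, 93]
-50 [193, 236, 199, 158, 206, 243, 245, 241, 204, 170, 181, 236]
-10 [183, 237, 205, 157, 202, 240, 244, 243, 187, 119, 110, 109]
30 [176, 238, 212, 161, 201, 238, 245, 245, 205, 125, 111, 110]
70 [167, 235, 223, 169, 193, 238, 244, 245, 219, 134, 111, 110]
scene side -1 v mm: [90, 93, 96, 99, 102, 105, 108, 111, 114, 117, 120, 123]
-90 [106, 103, 104, 107, 141, 236, 245, 245, 240, 160, 130, 129]
-50 [101, 103, 104, 128, 215, 246, 246, 245, 236, 149, 132, 130]
-10 [103, 103, 104, 124, 217, 245, 246, 243, 221, 142, 129, 129]
30 [105, 103, 104, 150, 232, 246, 246, 244, 219, 139, 131, 129]
70 [103, 101, 105, 144, 233, 247, 246, 243, 205, 138, 130, 128]
side side 1 v mm: [90, 93, 96, 99, 102, 105, 108, 111, 114, 117, 120, 123]
-90 [67, 66, 62, 84, 145, 182, 191, 187, 142, 77, 67, 76]
-50 [65, 78, 145, 204, 210, 218, 223, 222, 207, 219, 194, 98]
-10 [82, 92, 145, 208, 220, 219, 225, 226, 183, 93, 70, 89]
30 [88, 89, 135, 206, 216, 216, 226, 226, 182, 89, 71, 88]
70 [85, 85, 130, 200, 215, 219, 226, 228, 190, 101, 73, 91]
side side -1 v mm: [90, 93, 96, 99, 102, 105, 108, 111, 114, 117, 120, 123]
-90 [77, 70, 65, 87, 146, 205, 219, 213, 179, 118, 86, 88]
-50 [62, 123, 188, 185, 178, 212, 223, 217, 176, 115, 92, 91]
-10 [64, 122, 184, 177, 174, 209, 221, 209, 167, 109, 93, 94]
30 [64, 130, 190, 171, 179, 215, 224, 208, 161, 102, 89, 94]
70 [72, 141, 194, 171, 176, 215, 223, 208, 159, 104, 94, 91]
```

Bay fit: strip profiles are symmetric, giving a centre line through (0.555, 0.362) and a yaw of about 82°. I drag the tray back and turn it into line with the mouth.

```bash
python3 -m jog '[3,2,-1,0,0,0.006,255, 7,5,0,0,0,0.012,255, 8,5,0,0,0,0.013,255, 8,5,0,0,0,0.013,255, 8,5,0,0,0,0.013,255, 8,5,0,0,0,0.013,255, 8,5,0,0,0,0.013,255, 8,5,0,0,0,0.013,255, 8,5,0,0,0,0.013,255, 8,5,0,0,0,0.013,255, 7,5,0,0,0,0.012,255, 4,4,0,0,0,0.006,255]'; python3 -m jog '[0,0,0,0,0,0,255,0,0,0,0,0,0,255]'
cat >> h.py <<'E'
th=np.radians(82);bu=np.array([np.cos(th),np.sin(th)]);bv=np.array([-bu[1],bu[0]]);bc=np.array([.555,.362])
def trayfit():
    "tray outline at z~0 / tops, from scene: near-camera base edge and far wall edge"
    i=get("scene");w=(i["pixels"].min(2)>120)
    return i,w
def lines(i,sg,v,sts,z,org,u,vv,rng):
    g=cv2.cvtColor(i["pixels"],cv2.COLOR_RGB2GRAY)
    for st in sts:
        pts=np.array([proj(i,np.r_[org+u*st/1000+vv*k/1000,z]) for k in rng],np.float32)
        print(st,cv2.remap(g,pts[:,0],pts[:,1],cv2.INTER_LINEAR).ravel().tolist())
E
python3 - <<'E'
from h import *
o=arm.observe();R=o["eef_rot"];print(o["ee_pos"],R,o["ft_force"])
org=o["ee_pos"][:2]+.158*bu
print("tray org est",org,"bay coords",bu@(org-bc)*1000,bv@(org-bc)*1000)
i=get("scene")
print("dish-side wall top z19, v",list(range(80,100,2)));lines(i,1,0,(-90,-45,0,45,90),.019,org,bu,bv,np.arange(80,100,2))
print("well base edge z2, v",list(range(-110,-88,2)));lines(i,1,0,(-90,-45,0,45,90),.003,org,bu,bv,np.arange(-110,-88,2))
E
```

```text
clock: 33.65
ee_pos: [0.4979, -0.0563, 0.188]
eef_rot: [[-0.99, 0.14, 0.005], [0.14, 0.99, -0.003], [-0.005, -0.003, -1.0]]
ft_force: [1.4, -5.0, 3.1]
finger_gap: 0.107
clock: 33.82
ee_pos: [0.4977, -0.0559, 0.188]
eef_rot: [[-0.99, 0.138, 0.004], [0.138, 0.99, -0.001], [-0.004, -0.001, -1.0]]
ft_force: [-0.6, -0.7, 8.0]
finger_gap: 0.104
[ 0.4977 -0.0559  0.188 ] [[-0.9904  0.138   0.0036]
 [ 0.138   0.9904 -0.0012]
 [-0.0037 -0.0007 -1.    ]] [-0.603  -0.6587  8.0104]
tray org est [0.5197 0.1006] bay coords -263.7806967234039 -1.4543235169526214
dish-side wall top z19, v [80, 82, 84, 86, 88, 90, 92, 94, 96, 98]
-90 [131, 127, 143, 182, 205, 165, 134, 114, 112, 111]
-45 [253, 241, 214, 214, 200, 165, 133, 116, 113, 113]
0 [126, 129, 144, 178, 164, 131, 108, 100, 99, 99]
45 [172, 145, 147, 176, 159, 125, 106, 99, 98, 98]
90 [118, 127, 158, 178, 158, 118, 104, 99, 98, 97]
well base edge z2, v [-110, -108, -106, -104, -102, -100, -98, -96, -94, -92, -90]
-90 [108, 102, 99, 101, 122, 173, 207, 217, 217, 212, 182]
-45 [103, 101, 100, 102, 128, 176, 206, 213, 213, 204, 166]
0 [100, 100, 100, 109, 144, 194, 208, 211, 211, 202, 161]
45 [114, 114, 114, 123, 159, 226, 236, 232, 221, 198, 156]
90 [112, 113, 113, 121, 182, 228, 239, 234, 222, 187, 147]
```

```bash
python3 -m jog '[1.5,3,0,0,0,-0.009,255, 0,8,0,0,0,0,255, 0,8,0,0,0,0,255, 0,8,0,0,0,0,255, 0,8,0,0,0,0,255, 0,8,0,0,0,0,255, 0,8,0,0,0,0,255, 0,4,0,0,0,0,255, 0,0,0,0,0,0,255, 0,0,0,0,0,0,255]'
python3 - <<'E'
from h import *
o=arm.observe();R=o["eef_rot"]
org=o["ee_pos"][:2]+.158*R[:2,1]
print("bay coords",bu@(org-bc)*1000,bv@(org-bc)*1000,"yaw",np.degrees(np.arctan2(R[1,1],R[0,1])),"F tool",R.T@o["ft_force"],o["wrist_torque"])
i=get("scene")
print("wall top v",list(range(80,100,2)));lines(i,1,0,(-90,-45,0,45,90),.019,org,bu,bv,np.arange(80,100,2))
print("base edge v",list(range(-110,-88,2)));lines(i,1,0,(-90,-45,0,45,90),.003,org,bu,bv,np.arange(-110,-88,2))
E
```

```text
clock: 34.7
ee_pos: [0.5038, -0.0019, 0.188]
eef_rot: [[-0.992, 0.129, 0.004], [0.129, 0.992, -0.004], [-0.004, -0.003, -1.0]]
ft_force: [0.0, -5.6, 7.4]
finger_gap: 0.106
bay coords -209.4779091448997 1.674447373829618 yaw 82.5752622730218 F tool [-0.7906 -5.5304 -7.384 ] [-0.7462 -0.1913 -0.3387]
wall top v [80, 82, 84, 86, 88, 90, 92, 94, 96, 98]
-90 [126, 129, 166, 195, 194, 153, 123, 113, 111, 110]
-45 [246, 231, 202, 205, 211, 162, 129, 113, 112, 112]
0 [127, 124, 137, 157, 165, 132, 109, 100, 99, 98]
45 [195, 146, 141, 155, 159, 131, 108, 100, 98, 98]
90 [125, 124, 133, 161, 160, 138, 113, 110, 110, 109]
base edge v [-110, -108, -106, -104, -102, -100, -98, -96, -94, -92, -90]
-90 [98, 99, 99, 104, 129, 186, 212, 217, 216, 204, 171]
-45 [100, 99, 99, 103, 130, 185, 212, 215, 213, 198, 165]
0 [99, 99, 99, 103, 134, 179, 207, 210, 212, 206, 179]
45 [113, 113, 112, 113, 135, 210, 233, 230, 223, 212, 174]
90 [192, 232, 244, 245, 243, 242, 241, 239, 227, 214, 182]
```

```bash
python3 -m jog '[-0.1,8,0,0,0,0,255, -0.1,8,0,0,0,0,255, -0.1,8,0,0,0,0,255, -0.1,8,0,0,0,0,255, -0.1,8,0,0,0,0,255, -0.1,8,0,0,0,0,255, -0.1,8,0,0,0,0,255, -0.1,8,0,0,0,0,255, -0.1,8,0,0,0,0,255, -0.1,8,0,0,0,0,255, 0,0,0,0,0,0,255]'
python3 - <<'E'
from h import *
o=arm.observe();R=o["eef_rot"]
org=o["ee_pos"][:2]+.158*R[:2,1]
print("bay coords",bu@(org-bc)*1000,bv@(org-bc)*1000,"yaw",np.degrees(np.arctan2(R[1,1],R[0,1])),"F tool",R.T@o["ft_force"],o["wrist_torque"])
E
```

```text
clock: 35.67
ee_pos: [0.5149, 0.0778, 0.188]
eef_rot: [[-0.992, 0.129, 0.004], [0.129, 0.992, -0.004], [-0.004, -0.003, -1.0]]
ft_force: [0.4, -4.7, 8.1]
finger_gap: 0.11
bay coords -129.0053117752154 1.7956507920568276 yaw 82.60893414296339 F tool [-1.0746 -4.59   -8.0553] [-0.7254 -0.2075 -0.2775]
```

```bash
python3 -m jog '[-0.1,8,0,0,0,0,255, -0.1,8,0,0,0,0,255, -0.1,8,0,0,0,0,255, -0.1,8,0,0,0,0,255, -0.1,8,0,0,0,0,255, -0.1,8,0,0,0,0,255, -0.1,8,0,0,0,0,255, -0.1,8,0,0,0,0,255, -0.1,8,0,0,0,0,255, -0.1,8,0,0,0,0,255, 0,0,0,0,0,0,255]'
python3 - <<'E'
from h import *
o=arm.observe();R=o["eef_rot"]
org=o["ee_pos"][:2]+.158*R[:2,1]
print("bay coords",bu@(org-bc)*1000,bv@(org-bc)*1000,"yaw",np.degrees(np.arctan2(R[1,1],R[0,1])),"F tool",R.T@o["ft_force"],o["wrist_torque"])
i=get("scene")
print("wall top v",list(range(80,100,2)));lines(i,1,0,(-90,-45,0,45,90),.019,org,bu,bv,np.arange(80,100,2))
E
```

```text
clock: 36.58
ee_pos: [0.526, 0.1569, 0.1881]
eef_rot: [[-0.992, 0.129, 0.004], [0.129, 0.992, -0.004], [-0.004, -0.003, -1.0]]
ft_force: [0.5, -4.5, 10.5]
finger_gap: 0.106
bay coords -49.18006872159016 1.8692535853959835 yaw 82.61615986133494 F tool [ -1.1547  -4.4448 -10.4878] [-0.7607 -0.0883 -0.153 ]
wall top v [80, 82, 84, 86, 88, 90, 92, 94, 96, 98]
-90 [123, 123, 139, 160, 162, 132, 106, 98, 96, 95]
-45 [249, 229, 196, 187, 179, 159, 139, 133, 131, 131]
0 [128, 123, 134, 160, 189, 177, 187, 218, 219, 192]
45 [221, 168, 141, 173, 204, 195, 215, 235, 237, 205]
90 [131, 121, 125, 160, 194, 211, 221, 235, 237, 223]
```

```bash
python3 -m jog '[-0.1,6,-0.5,0,0,0,255, -0.1,6,0,0,0,0,255, -0.1,6,0,0,0,0,255, -0.1,6,0,0,0,0,255, -0.1,6,0,0,0,0,255, 0,5,0,0,0,0,255, 0,3,0,0,0,0,255, 0,0,0,0,0,0,255,0,0,0,0,0,0,255]'
python3 - <<'E'
from h import *
o=arm.observe();R=o["eef_rot"]
org=o["ee_pos"][:2]+.158*R[:2,1]
print("bay coords",bu@(org-bc)*1000,bv@(org-bc)*1000,"F tool",R.T@o["ft_force"])
E
```

```text
clock: 37.38
ee_pos: [0.531, 0.1937, 0.188]
eef_rot: [[-0.992, 0.129, 0.003], [0.129, 0.992, -0.004], [-0.003, -0.004, -1.0]]
ft_force: [0.9, -5.4, 7.1]
finger_gap: 0.102
bay coords -12.030619433818009 1.9401727952317067 F tool [-1.6425 -5.2422 -7.0886]
```

```bash
python3 -m jog '[0,2,0,0,0,0,255, 0,2,0,0,0,0,255, 0,0,0,0,0,0,255]';python3 -m jog '[0,2,0,0,0,0,255, 0,2,0,0,0,0,255, 0,0,0,0,0,0,255]'
```

```text
clock: 37.63
ee_pos: [0.5315, 0.1973, 0.1881]
eef_rot: [[-0.992, 0.13, 0.002], [0.13, 0.992, -0.006], [-0.003, -0.005, -1.0]]
ft_force: [0.4, -8.9, 7.6]
finger_gap: 0.108
clock: 37.88
ee_pos: [0.532, 0.2012, 0.188]
eef_rot: [[-0.992, 0.13, 0.002], [0.13, 0.992, -0.006], [-0.003, -0.005, -1.0]]
ft_force: [0.3, -8.0, 7.7]
finger_gap: 0.103
```

```bash
python3 -m jog '[0,1.5,0,0,0,0,255, 0,1.5,0,0,0,0,255, 0,0,0,0,0,0,255]';python3 -m jog '[0,1.5,0,0,0,0,255, 0,0,0,0,0,0,255, 0,0,0,0,0,0,255]'
```

```text
clock: 38.13
ee_pos: [0.5324, 0.204, 0.1881]
eef_rot: [[-0.992, 0.13, 0.002], [0.13, 0.992, -0.006], [-0.003, -0.005, -1.0]]
ft_force: [1.1, -8.6, 6.6]
finger_gap: 0.107
clock: 38.38
ee_pos: [0.5326, 0.2055, 0.188]
eef_rot: [[-0.992, 0.13, 0.002], [0.13, 0.992, -0.006], [-0.003, -0.005, -1.0]]
ft_force: [1.0, -9.5, 7.3]
finger_gap: 0.107
```

```bash
python3 -m jog '[0,1.5,0,0,0,0,255, 0,1.5,0,0,0,0,255, 0,0,0,0,0,0,255]';python3 -m jog '[0,1.5,0,0,0,0,255, 0,0,0,0,0,0,255, 0,0,0,0,0,0,255]'
```

```text
clock: 38.63
ee_pos: [0.533, 0.2085, 0.1881]
eef_rot: [[-0.992, 0.13, 0.002], [0.13, 0.992, -0.006], [-0.003, -0.005, -1.0]]
ft_force: [0.7, -9.6, 6.8]
finger_gap: 0.108
clock: 38.88
ee_pos: [0.533, 0.2091, 0.1881]
eef_rot: [[-0.991, 0.131, 0.002], [0.13, 0.991, -0.009], [-0.003, -0.008, -1.0]]
ft_force: [0.4, -13.4, 8.7]
finger_gap: 0.107
```

```bash
python3 - <<'E'
from h import *
i=get("scene");d=get("side");o=arm.observe()
org=o["ee_pos"][:2]+.158*bu
# along-u profile: front of tray / housing face. tray end wall top z .019 (v=50) & z .04 (v=-60); base edge z .005
for n in(i,d):
  g=cv2.cvtColor(n["pixels"],cv2.COLOR_RGB2GRAY)
  for v,z in((60,.019),(30,.019),(-85,.04),(-60,.04),(30,.005)):
    r=range(92,132,2)
    pts=np.array([proj(n,np.r_[org+bu*k/1000+bv*v/1000,z]) for k in r],np.float32)
    print(n["n"],v,z,dict(zip(r,cv2.remap(g,pts[:,0],pts[:,1],cv2.INTER_LINEAR).ravel().tolist())))
E
```

```text
scene 60 0.019 {92: 180, 94: 160, 96: 158, 98: 158, 100: 157, 102: 143, 104: 120, 106: 123, 108: 123, 110: 84, 112: 49, 114: 47, 116: 70, 118: 126, 120: 195, 122: 238, 124: 250, 126: 252, 128: 252, 130: 252}
scene 30 0.019 {92: 184, 94: 157, 96: 153, 98: 153, 100: 153, 102: 143, 104: 119, 106: 124, 108: 133, 110: 88, 112: 49, 114: 48, 116: 70, 118: 120, 120: 193, 122: 239, 124: 251, 126: 253, 128: 253, 130: 253}
scene -85 0.04 {92: 201, 94: 197, 96: 195, 98: 199, 100: 186, 102: 172, 104: 145, 106: 140, 108: 153, 110: 137, 112: 123, 114: 148, 116: 217, 118: 246, 120: 253, 122: 253, 124: 253, 126: 253, 128: 247, 130: 196}
scene -60 0.04 {92: 159, 94: 159, 96: 158, 98: 152, 100: 126, 102: 98, 104: 93, 106: 111, 108: 106, 110: 70, 112: 82, 114: 137, 116: 206, 118: 224, 120: 246, 122: 253, 124: 253, 126: 253, 128: 250, 130: 198}
scene 30 0.005 {92: 229, 94: 192, 96: 157, 98: 152, 100: 153, 102: 153, 104: 148, 106: 123, 108: 116, 110: 134, 112: 104, 114: 60, 116: 48, 118: 67, 120: 105, 122: 170, 124: 225, 126: 246, 128: 251, 130: 252}
side 60 0.019 {92: 211, 94: 193, 96: 162, 98: 137, 100:
[... 289 characters left out ...]
6: 237, 118: 232, 120: 224, 122: 228, 124: 226, 126: 222, 128: 227, 130: 225}
side -85 0.04 {92: 136, 94: 140, 96: 134, 98: 133, 100: 121, 102: 105, 104: 121, 106: 170, 108: 218, 110: 237, 112: 240, 114: 239, 116: 239, 118: 207, 120: 133, 122: 64, 124: 39, 126: 38, 128: 40, 130: 38}
side -60 0.04 {92: 211, 94: 209, 96: 201, 98: 181, 100: 146, 102: 124, 104: 132, 106: 171, 108: 220, 110: 235, 112: 239, 114: 239, 116: 239, 118: 209, 120: 133, 122: 64, 124: 41, 126: 39, 128: 42, 130: 41}
side 30 0.005 {92: 179, 94: 145, 96: 123, 98: 132, 100: 177, 102: 221, 104: 236, 106: 237, 108: 237, 110: 238, 112: 239, 114: 239, 116: 238, 118: 239, 120: 240, 122: 241, 124: 239, 126: 239, 128: 240, 130: 240}
```

```bash
python3 -m jog '[0,1.5,0,0,0,0,255, 0,0,0,0,0,0,255, 0,0,0,0,0,0,255]';python3 -m jog '[0,1,0,0,0,0,255, 0,0,0,0,0,0,255, 0,0,0,0,0,0,255]'
```

```text
clock: 39.23
ee_pos: [0.533, 0.2096, 0.1881]
eef_rot: [[-0.991, 0.131, 0.002], [0.131, 0.991, -0.011], [-0.003, -0.011, -1.0]]
ft_force: [-0.3, -17.8, 10.3]
finger_gap: 0.109
clock: 39.48
ee_pos: [0.533, 0.2099, 0.1881]
eef_rot: [[-0.991, 0.132, 0.001], [0.132, 0.991, -0.013], [-0.003, -0.013, -1.0]]
ft_force: [-1.7, -22.1, 12.3]
finger_gap: 0.106
```

Force builds to 22 N with no further motion, so the tray is against the stop. I ease off, release and rise.

```bash
python3 -m jog '[0,-1.5,0,0,0,0,255, 0,0,0,0,0,0,255, 0,0,0,0,0,0,150, 0,0,0,0,0,0,150, 0,0,0,0,0,0,150, 0,0,0,0,0,0,150, 0,0,-15,0,0,0,150, 0,0,-30,0,0,0,150, 0,0,-30,0,0,0,150, 0,0,-25,0,0,0,150, 0,0,0,0,0,0,150, 0,0,0,0,0,0,150]'
python3 - <<'E'
from h import *
i=get("wrist");o=arm.observe();R=o["eef_rot"];print(o["ee_pos"],R,o["q"],o["ft_force"])
px=i["pixels"]
for r in range(170,260,20):
    k=np.flatnonzero(px[r,250:400].max(1)<50)+250; print(r,(k.min(),k.max()) if len(k) else None)
s=get("scene");d=get("side")
# handle centre from wrist at z .047
k=[np.mean((lambda k:(k.min(),k.max()))(np.flatnonzero(px[r,290:355].max(1)<50)+290)) for r in (210,240)]
h=[cast(i,k[0],210,.047),cast(i,k[1],240,.047)];print("handle line",h,"bay u",[bu@(a[:2]-bc)*1000 for a in h])
# button: grey top within dark ring, both views
for n,b in((s,(485,525,228,262)),(d,(330,362,368,400))):
    p=n["pixels"][b[2]:b[3],b[0]:b[1]].astype(int)
    print(n["n"]); print(p.mean(2).astype(int)[::2,::2])
E
```

```text
clock: 40.48
ee_pos: [0.5339, 0.2131, 0.2887]
eef_rot: [[-0.992, 0.128, 0.005], [0.128, 0.992, 0.0], [-0.005, 0.001, -1.0]]
ft_force: [-0.1, -0.5, -1.2]
finger_gap: 0.41
[0.5333 0.2128 0.2873] [[-0.9918  0.1277  0.0021]
 [ 0.1277  0.9918 -0.0007]
 [-0.0022 -0.0004 -1.    ]] [ 0.2514  0.4713 -0.2934  0.8042 -0.0012  0.3795] [-0.2682 -0.0684 -0.1624]
170 None
190 (np.int64(306), np.int64(321))
210 (np.int64(306), np.int64(323))
230 (np.int64(305), np.int64(321))
250 (np.int64(306), np.int64(321))
handle line [array([0.5099, 0.2107, 0.047 ]), array([0.5278, 0.2077, 0.047 ])] bay u [np.float64(-156.13803851580872), np.float64(-156.625592259925)]
scene
[[ 94  95  94  95  95  95  94  95  93  95  94  94  94  94  94  95  94  94
   93  93]
 [ 95  94  94  94  95  95  95  94  95  95  95  93  95  95  95  95  94  94
   94  94]
 [ 91  94  94  95 131 144 104  96  94  94  95  95  95  94  94  94  94  95
   95  94]
 [ 53  74  94  99 220 247 243 169  90  85  97  95  94  94  94  95  95  94
   95  95]
 [ 64  53  90 120 243 246 199  76  86 138 141 140 104  94  94  94  94  95
   95  94]
 [107  70  60 187 2
[... 1379 characters left out ...]
 105  60  91 198 222 211  91]
 [190 168 188  82  57 110 115 112 114 109  93  40 147 219 187  65]
 [187 176 177  58  61 118 120 116 116 116 107  38 109 210 154  57]
 [177 197 176  41  53 110 128 127 121 120  87  34 109 203 113  59]
 [174 211 184  57  38  79 121 129 122 100  63  26 132 191  83  64]
 [172 221 209 108  20  42  65  89  83  52  31  38 170 163  57  75]
 [188 216 219 178  59  29  32  35  34  25  30 107 198 127  54  76]
 [206 218 222 212 156  81  40  35  31  49 125 202 201  91  75  80]
 [190 212 216 219 209 201 172 147 150 184 215 222 181  59  76  76]
 [140 155 178 202 222 233 242 234 234 230 232 222 151  48  69  80]
 [119 125 136 141 163 186 216 236 239 241 241 223 103  64  77  72]]
```

Measured handle position is consistent with contact. Now the button at about (0.405, 0.336, 0.053): I close the fingers and go above it.

```bash
python3 -m jog '[24,18,0,0,0,0,255, 24,18,0,0,0,0,255, 24,18,0,0,0,0,255, 24,18,0,0,0,0,255, 24,17,0,0,0,0,255, 23,17,0,0,0,0,255, 0,0,15,0,0,0,255, 0,0,15,0,0,0,255, 0,0,10,0,0,0,255, 0,0,0,0,0,0,255, 0,0,0,0,0,0,255]'
python3 - <<'E'
from h import *
o=arm.observe();print(o["ee_pos"],o["finger_gap"],o["ft_force"])
for n in("scene","side"):
    i=get(n);print(n,"tip px",proj(i,o["ee_pos"]+o["eef_rot"][:,2]*.173))
i=get("wrist");print("wrist: button px pred",proj(i,(.405,.336,.053)))
p=i["pixels"].astype(int);m=(p.min(2)>200)
w=cv2.cvtColor(i["pixels"],cv2.COLOR_RGB2GRAY)[180:330:10,230:420:10];print(w)
E
```

```text
clock: 41.55
ee_pos: [0.405, 0.3354, 0.2457]
eef_rot: [[-0.992, 0.129, -0.001], [0.129, 0.992, -0.003], [0.001, -0.003, -1.0]]
ft_force: [0.3, 0.1, 0.7]
finger_gap: -0.001
[0.405  0.3354 0.2457] -0.0013305798078875031 [0.2939 0.1083 0.7288]
scene tip px [507.3572 234.357 ]
side tip px [345.9772 378.2579]
wrist: button px pred [325.1401 277.666 ]
[[ 80  82  82  81  66  89 110 109 110 109 110 109 108 111 108 108 110 108
  108]
 [ 79  81  79  80  80  81  61  86 109 111  68  69 108 108 108 109 111 111
  110]
 [ 78  79  78  84  80  79  80  81  70  81  67  68  77 109 110 110 110 109
  110]
 [ 83  80  77  83  84 145 144 146 144 140 134 137 136 138 137 108 107 108
  109]
 [ 79  80  83  83 215 215 214 214 214 195 177 177 177 177 237 194 108 111
  108]
 [ 78  81  79  82 224 225 225 225 219 141 153 180 182 183 250 238 109 109
  109]
 [ 79  81  79  82 221 224 225  22  36  33  27  28  94 184 216 225 109 110
  107]
 [ 82  81  81  81 218 223  28  31  35  41  32  16  23 150 232 197 110 106
  110]
 [105 118 123 110 217 220  29  37  92 133 112  72  23  29 255 163 109 108
  108]
 [125 123 122  90 214 146  27 116 135 105 100 102  43  41 254 131 109 109
  110]
 [124 123 124 113 252 137  19 100 111  50 107 104  85  61 254 116 107 109
  105]
 [ 81  80  80  80 246 253  43  58 111  48 105 107  70  55 254  96  75  64
   80]
 [125 124 122 122 242 253  33  41 106  39 106 104  31 239 254 119 116 116
  114]
 [250 250 248 244 242 251  29  32 107  33 105 103  34  64 253 173 181 187
  198]
 [250 250 251 251 250 183  30  28  37  47 128  31  30  30 241 242 241 242
  241]]
```

```bash
python3 -m jog '[0,0,10,0,0,0,255, 0,0,6,0,0,0,255, 0,0,3,0,0,0,255, 0,0,2,0,0,0,255, 0,0,2,0,0,0,255, 0,0,0,0,0,0,255]';python3 -m jog '[0,0,2,0,0,0,255, 0,0,0,0,0,0,255]'
```

```text
clock: 42.2
ee_pos: [0.4054, 0.3357, 0.2238]
eef_rot: [[-0.992, 0.128, 0.002], [0.128, 0.992, -0.001], [-0.002, -0.001, -1.0]]
ft_force: [-0.7, -0.8, 4.9]
finger_gap: -0.001
clock: 42.37
ee_pos: [0.4054, 0.3358, 0.2233]
eef_rot: [[-0.992, 0.128, 0.002], [0.128, 0.992, -0.001], [-0.003, -0.001, -1.0]]
ft_force: [-2.9, -2.1, 13.1]
finger_gap: -0.002
```

```bash
python3 -m jog '[0,0,2,0,0,0,255, 0,0,0,0,0,0,255, 0,0,0,0,0,0,255]';python3 -m jog '[0,0,-8,0,0,0,255, 0,0,-20,0,0,0,255, 0,0,-35,0,0,0,255, 0,0,-35,0,0,0,255, 15,0,-20,0,0,0,255, 0,0,0,0,0,0,255, 0,0,0,0,0,0,255]'
python3 - <<'E'
from h import *
o=arm.observe();print(o["ee_pos"],o["ft_force"])
s=get("scene");d=get("side");c=bc+bu*.0023
for i in(s,d):
    g=i["pixels"]
    # dishes in the tray
    P=np.array([proj(i,np.r_[c+bu*x+bv*y,.012]) for x,y in((-.105,-.015),(.105,-.015),(.105,.085),(-.105,.085))]).round().astype(int)
    m=np.zeros((480,640),np.uint8);cv2.fillConvexPoly(m,P,1)
    for mm,p,r,a,cc,Q in blobs(i,(g.min(2)>228)&(m>0),.025,40): print(i["n"],"white",mm.round(),"bay xy",(bu@(p-c)).round(3),(bv@(p-c)).round(3),"r",round(r,4))
    P=np.array([proj(i,np.r_[c+bu*x+bv*y,.006]) for x,y in((-.107,-.087),(.107,-.087),(.107,-.02),(-.107,-.02))]).round().astype(int)
    m=np.zeros((480,640),np.uint8);cv2.fillConvexPoly(m,P,1)
    for mm,p,r,a,cc,Q in blobs(i,(g.max(2)<75)&(m>0),.016,10): print(i["n"],"dark",mm.round(),"bay xy",(bu@(p-c)).round(3),(bv@(p-c)).round(3))
for mm,p,r,a,cc,Q in blobs(s,white(s),.02,300): 
    if p[1]<.05 and p[0]<.8: print("bench",mm.round(),p,r)
E
```

```text
clock: 42.62
ee_pos: [0.4053, 0.3358, 0.223]
eef_rot: [[-0.992, 0.128, 0.003], [0.128, 0.992, -0.001], [-0.003, -0.0, -1.0]]
ft_force: [-7.3, -5.8, 29.9]
finger_gap: 0.001
clock: 43.2
ee_pos: [0.3902, 0.3382, 0.339]
eef_rot: [[-0.992, 0.127, 0.004], [0.127, 0.992, 0.001], [-0.004, 0.001, -1.0]]
ft_force: [0.3, -0.1, -0.7]
finger_gap: -0.007
[0.3902 0.3382 0.339 ] [ 0.3218 -0.0983 -0.6663]
scene white [504. 295.] bay xy -0.013 0.029 r 0.1037
scene dark [511. 342.] bay xy 0.029 -0.064
scene dark [493. 334.] bay xy -0.008 -0.064
side white [285. 385.] bay xy -0.009 0.02 r 0.0238
side white [307. 370.] bay xy -0.055 0.055 r 0.0237
side dark [239. 388.] bay xy 0.029 -0.074
side dark [247. 372.] bay xy -0.008 -0.074
bench [307. 351.] [0.7674 0.0035] 0.05954010412096977
bench [173. 250.] [ 0.6304 -0.3618] 0.04870997369289398
bench [ 79. 247.] [ 0.687  -0.5688] 0.08021187037229538
bench [254. 228.] [ 0.5184 -0.2103] 0.06159735843539238
```

Force climbed 5→13→30 N at a nearly constant height, so the button bottomed. I confirm the 6 mm of travel with a light touch to find the height of the sprung-back top.

```bash
python3 -m jog '[-15,0,35,0,0,0,255, 0,0,35,0,0,0,255, 0,0,30,0,0,0,255, 0,0,4,0,0,0,255, 0,0,0,0,0,0,255, 0,0,0,0,0,0,255]'; for k in 1 2 3 4; do sleep 0; done; python3 -m jog '[0,0,1,0,0,0,255, 0,0,0,0,0,0,255]' | grep -E 'ee_pos|force'; python3 -m jog '[0,0,1.5,0,0,0,255, 0,0,0,0,0,0,255]' | grep -E 'ee_pos|force'; python3 -m jog '[0,0,1.5,0,0,0,255, 0,0,0,0,0,0,255]' | grep -E 'ee_pos|force'
```

```text
clock: 43.8
ee_pos: [0.4055, 0.3358, 0.2339]
eef_rot: [[-0.992, 0.129, 0.001], [0.129, 0.992, -0.002], [-0.001, -0.002, -1.0]]
ft_force: [0.0, -0.2, 0.4]
finger_gap: 0.004
ee_pos: [0.4061, 0.3363, 0.2344]
ft_force: [0.1, 0.4, -0.2]
ee_pos: [0.4057, 0.3361, 0.2323]
ft_force: [-0.1, -0.2, -1.1]
ee_pos: [0.4054, 0.3359, 0.2301]
ft_force: [-0.0, -0.7, -0.5]
```

```bash
python3 -m jog '[0,0,1,0,0,0,255, 0,0,0,0,0,0,255, 0,0,0,0,0,0,255]' | grep -E 'ee_pos|force'; python3 -m jog '[0,0,1,0,0,0,255, 0,0,0,0,0,0,255, 0,0,0,0,0,0,255]' | grep -E 'ee_pos|force'; python3 -m jog '[0,0,1,0,0,0,255, 0,0,0,0,0,0,255, 0,0,0,0,0,0,255]' | grep -E 'ee_pos|force'
```

```text
ee_pos: [0.4055, 0.3359, 0.229]
ft_force: [-0.3, 0.4, 2.5]
ee_pos: [0.4055, 0.3359, 0.228]
ft_force: [-0.4, -0.1, 2.8]
ee_pos: [0.4055, 0.3359, 0.227]
ft_force: [-0.1, 0.2, 2.8]
```

Contact starts at about 0.229 and the bottom is at 0.223, so the travel was the full 6 mm. I withdraw and run the final check.

```bash
python3 -m jog '[0,0,-10,0,0,0,255, 0,0,-30,0,0,0,255, 0,0,-35,0,0,0,255, 0,0,-35,0,0,0,255, 0,0,-30,0,0,0,255, 30,-30,0,0,0,0,0, 30,-30,0,0,0,0,0, 0,-40,0,0,0,0,0, 0,-40,0,0,0,0,0, 0,0,0,0,0,0,0, 0,0,0,0,0,0,0]'
python3 - <<'E'
from h import *
o=arm.observe();print(o["ee_pos"],o["ft_force"])
s=get("scene");d=get("side");c=bc+bu*.0023
for i in(s,d):
    g=cv2.cvtColor(i["pixels"],cv2.COLOR_RGB2GRAY)
    P=np.array([proj(i,np.r_[c+bu*x+bv*y,.025]) for x,y in((-.1,-.012),(.1,-.012),(.1,.08),(-.1,.08))]).round().astype(int)
    m=np.zeros((480,640),np.uint8);cv2.fillConvexPoly(m,P,1)
    # sampled rectified top view at z=.025, 8 mm grid
    print(i["n"],"rows v 80..-10, cols u -100..100")
    for v in range(80,-11,-10):
        pts=np.array([proj(i,np.r_[c+bu*x/1000+bv*v/1000,.025]) for x in range(-100,101,10)],np.float32)
        print(" ".join("%3d"%k for k in cv2.remap(g,pts[:,0],pts[:,1],1).ravel()))
    p=[proj(i,np.r_[c+bu*-.158+bv*y,.047]) for y in(-.035,.035)];print("handle ends",np.array(p).round(1).tolist())
    for y in(-25,0,25):
        r=range(-176,-138,2);pts=np.array([proj(i,np.r_[c+bu*k/1000+bv*y/1000,.047]) for k in r],np.float32)
        print("u profile",y,dict(zip(r,cv2.remap(g,pts[:,0],pts[:,1],1).ravel().tolist())))
E
```

```text
clock: 45.97
ee_pos: [0.3284, 0.2043, 0.3676]
eef_rot: [[-0.991, 0.132, 0.002], [0.132, 0.991, -0.001], [-0.002, -0.0, -1.0]]
ft_force: [1.6, 0.2, -0.7]
finger_gap: 0.847
[0.3284 0.2043 0.3676] [ 1.6378  0.1808 -0.7073]
scene rows v 80..-10, cols u -100..100
122 125 124 159 246 244 183 126 125 123 122 122 122 121 135 179 137 121 121 118 105
238 237 223 248 252 252 246 227 218 217 215 217 222 246 249 252 253 242 237 235 156
239 240 233 254 248 252 252 249 219 220 236 236 235 254 254 254 254 254 238 205 156
239 239 185 254 254 248 254 230 234 238 238 237 160 254 253 252 252 252 237 221 155
238 239 158 248 254 254 251 218 245 254 254 247 162 252 254 254 254 245 238 233 155
238 239 218 131 165 184 170 226 249 254 254 254 199 131 248 252 230 215 237 211 154
234 239 239 237 207 217 228 237 254 251 251 253 251 195 141 156 207 226 234 215 151
236 238 239 239 240 240 238 195 254 254 254 254 236 238 237 234 236 236 235 217 151
237 239 239 240 240 240 240 152 243 252 252 250 220 237 237 236 236 235 235 224 153
232 233 232 234 234 234 231 216 207 218 223 221 228 229 228 228 229 220 218 215 207
h
[... 1506 characters left out ...]
117 126 125 119 124 119 115 112 116 104 102
handle ends [[286.3, 315.1], [314.0, 324.1]]
u profile -25 {-176: 89, -174: 85, -172: 85, -170: 88, -168: 88, -166: 82, -164: 74, -162: 64, -160: 46, -158: 35, -156: 31, -154: 30, -152: 28, -150: 27, -148: 20, -146: 19, -144: 25, -142: 49, -140: 86}
u profile 0 {-176: 86, -174: 85, -172: 84, -170: 86, -168: 88, -166: 81, -164: 71, -162: 58, -160: 46, -158: 38, -156: 32, -154: 28, -152: 28, -150: 26, -148: 22, -146: 23, -144: 24, -142: 26, -140: 24}
u profile 25 {-176: 87, -174: 87, -172: 87, -170: 87, -168: 87, -166: 86, -164: 73, -162: 57, -160: 40, -158: 29, -156: 28, -154: 30, -152: 30, -150: 24, -148: 23, -146: 22, -144: 24, -142: 24, -140: 26}
```

```bash
python3 -c "
from cell import order
print(order.hand_in())"
```

```text
the job is handed in; nothing more can be done
None
```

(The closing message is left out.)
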